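Open the battery door of the card terminal with the service pin

ROBOT

A 7-joint arm with a two-finger parallel gripper is mounted at the origin on a cart in front of the work surface, level with it; the furniture and walls round the work are solid. World frame = base frame: x ahead of the robot, y to its left, z up, the work surface at z = 0. Lengths are in m, angles in rad, forces in N, time in s.
With the tool pointing down it reaches from about 0.425 to 0.975 m from the base axis. Payload 16.7 kg.
Tool frame: the origin (TCP) lies at the very end of the fingers, on their centre line; the grasp point (between the pads) lies bot.grasp_offset behind it (bot.grasp_offset is the distance from the TCP to the grasp point, in m); z points along the fingers, x is the direction in which the jaws open and shut, and the axes are right-handed (so a half turn about z gives the same grasp; the last joint's range is limited). The gripper opens to 85 mm and grips with 20 to 120 N. Pads are 22 mm wide; open, the fingers measure 114 mm over their backs; the gripper's body (76 mm by 85 mm) begins 54 mm behind the grasp point. The pads swing forward as they close: fully open they stand 13 mm farther back than shut.
Start: joints at [1.095, 0.426, 0.074, 1.606, -0.034, 1.111, -0.067], TCP at [0.216, -0.639, 0.231] pointing down, gripper open.
Joint ranges: [-2.85, 2.85], [-0.5, 2.14], [-1.23, 1.37], [0.21, 2.46], [-1.02, 4.16], [0.16, 2.05], [-2.73, 2.73]. Speed limits (rad/s): [1.89, 1.89, 2.39, 2.39, 3.01, 3.01, 3.01].

INTERFACE

Orientations are given as a unit quaternion [x, y, z, w].
In Python, from cell import bot, capture, camera_info, models gives the robot as it stands. The module is installed in compiled form; this text tells all that it offers.
- The arm moves only by the tool play_rows, never from a script. Its argument "motion" is a list of rows, each an object with "travel": the shift along the tool's x, y, z in m, a list of three; "angular": the turn, a rotation vector about the tool's x, y, z in rad, a list of three; "grip": the closure, from 0 (fully open) to 1 (shut). In form: [{"travel": [dx, dy, dz], "angular": [rx, ry, rz], "grip": grip}, ...]. A call has 1 to 8 rows; each row shifts and turns the commanded pose from where the row before left it, along the tool's axes as they then stand; what a row does not reach is not made up. A row lasts 1/10 s, in which the tool goes at most 50 mm and 8.59 degrees, less where a joint would pass 70% of its speed; a pose out of reach is approached as far as the arm can. A call is refused whole if a number of a shift passes 0.05 or a number of a turn 0.15, either way. A call with a gripper value outside its range is refused whole. The fingers move at their own pace and stop on an object; "squeeze" is the grip in N (left out, the last holds). Time passes only in rows, so rows that do not move let the fingers close. It gives the time, the measured TCP pose, the force and the opening at its end, in the units of the state.
- bot.read_state(): the state, without advancing time (a new reading comes with each control period).
- capture(name): name is "scene" or "top"; returns the picture (480x640x3 uint8, red, green, blue); there is no depth.
- camera_info(name): a dict with "intrinsics" (3x3 intrinsics, pixels), "view" (4x4, takes a point from world to camera coordinates). Camera axes: x right, y up, looking along -z (the intrinsics and any distortion apply to the point x, -y, -z); pixel columns grow to the right and rows downward; lengths in m; the calibration is good to about 2 mm. A picture is of the moment at which its call begins. camera_info takes no time and is no camera call.
- bot.job_done(): hands the job in, once; it reports no verdict.
Trained networks look in the newest picture that a camera, given by its name, has taken for a name from the list of things; names that differ only in an ending like _2 or _b are one class to them, and where a whole thing is asked for, a point or a joint stands for the part that bears it (a point fixed in the world has none). Each returns a list of dicts, best first, with "conf" (0 to 1); they miss things now and then, are a little off and sometimes report something else, mostly with a low value. They report only what shows in the picture. A call takes as long as a camera call.
- models.boxes_of(camera, target): "xyz" ([x, y, z] in m, in world coordinates, good to about 4 mm: the middle of the surface that is visible of it).
- models.place_of(camera, target): "xyz" ([x, y, z] in m, in world coordinates, good to about 4 mm: a listed point, or the origin of a listed thing).
The state is a dict: "time_s": time; "q": joint angles; "qd": joint speeds; "effort": joint torques, N m; "ee_pos": TCP position; "ee_rot": TCP orientation; "wrist_force": force on the tool from outside, world axes, zero at the start; "torque": the same for the moment, N m; "gripper_width": finger opening in m.
Only numpy, scipy, OpenCV 4.12 (cv2) and the standard library are available. Lean on these libraries where they do the work, as an engineer would, in place of code of your own. Each camera call takes 0.05 s, during which the arm holds its last target.

TASK

The card terminal lies face down and its battery has to be changed. Take the service pin from its stand, slowly press the lock down through the small hole in the battery door, and while holding it down push the door out towards the ribbed end until it is fully open, without forcing the plastic. Then put the pin back in its stand, hanging upright on its collar, and leave the things around alone.

Things in the scene. Friction and masses are not known exactly. Their poses are not given: they have to be found in the camera images.
- terminal: Dark grey card terminal, 186 x 82 mm, lying face down in the middle of a black rubber mat of 250 x 135 x 4 mm; it cannot shift. Origin on the worktop under its middle; x along its length towards the paper-roll hump (top 67 mm up), z up. Its flat -x half is the battery door, face 50 mm above the worktop, with ribs across its -x end. Over 15 N of pin on terminal, pressing and pushing added up, breaks it.
- door_hole (a point): Centre of the round hole in the battery door, level with the door's face; it moves with the door. Axes as the terminal's: the door opens towards -x, level and straight. The hole is 10 mm wide with a 1.4 mm chamfer. Down in it is the grey push pad of the lock, its top 2.5 to 9.5 mm below the face when at rest, different each time and not measured.
- lock_guide (a point): Lower end of the hole, 9 mm straight below door_hole. The lock's pad moves straight down on a spring: 3 N at first touch, 0.8 N more per mm. It frees the door after 4.2 mm of travel and stops dead at 5 mm (7 N). It must be held down until the door has moved 9 mm; let go earlier, it drags under its bar. It springs back up when let go.
- battery_door (a joint): How far the battery door is pushed out: 0 shut and locked (1 mm of play), 0.030 m at its hard end stop. It drags with about 2.5 N and stays where it is left.
- pin_handle (a point): Middle of the handle of the service pin, a loose 60 g tool 95 mm tall, upright in its stand: black square handle 14 x 14 x 50 mm, x and y square to its sides, z up along the tool; below it a steel collar 20 mm wide and 5 mm thick, then a round steel pin 5 mm thick and 36.5 mm long. The tip is 65.5 mm below this point, the collar's underside 29 mm.
- pin_tip (a point): The rounded tip of the pin, on the tool's axis.
- stand_mouth (a point): Centre of the upper mouth of the pin stand's tube, 48 mm above the worktop. The fixed stand is a dark steel disc, 68 mm wide and 8 mm thick, with an upright tube, 28 mm outside, 10 mm inside, 40 mm deep. The pin hangs in it with its collar on the tube's rim, its tip 36.5 mm below this point.
- milk_jug: Steel milk jug, 101 x 69 x 92 mm, bystander. Origin under its middle.
- order_pad: Dark blue order pad, 150 x 104 x 14 mm, bystander. Origin under its middle.
- tub_berries: Clear tub with pink-purple filling, 69 x 69 x 75 mm, bystander. Origin under its middle.

How it is judged:
By the outcome, as a careful person would: the job done as asked, in the order asked, and still so for the second after the job is handed in, with the robot touching nothing.
It also fails if it takes over 72 s, if anything falls off the work surface, if the arm or the gripper's body presses on something with over 40 N, if the wrist force passes 120 N, or if a joint passes its speed limit or range.

## Working session

There is one attempt and no reset: what is moved stays moved. The work goes in short steps, Python scripts to look and compute and a tool call to move; the robot and the scene stay as the last step left them, time stands still between calls to the robot, and variables do not carry over. Pictures are saved under pics/ and viewed, and the job is handed in when it is done.

Besides the shell and the picture viewer there is one more tool, called after "Call:" by a JSON object that holds its "op" and its "data". play_rows: Moves the arm, as the interface text tells. Its arguments: {"type":"object","properties":{"motion":{"type":"array","items":{"type":"object","properties":{"travel":{"type":"array","items":{"type":"number"}},"angular":{"type":"array","items":{"type":"number"}},"grip":{"type":"number"}}}},"squeeze":{"type":"number"}},"required":["motion"]}

```bash
mkdir -p pics; cat > h.py <<'E'
import numpy as np,cv2
from cell import bot,capture,camera_info,models
def save(cam,name):
    im=capture(cam); cv2.imwrite('pics/'+name+'.png',im[:,:,::-1]); return im
def proj(cam,p):
    c=camera_info(cam);K=np.array(c['intrinsics']);V=np.array(c['view'])
    q=V@np.append(p,1); v=np.array([q[0],-q[1],-q[2]]); u=K@v; return u[:2]/u[2]
def unproj(cam,px,z):
    c=camera_info(cam);K=np.array(c['intrinsics']);V=np.array(c['view'])
    d=np.linalg.inv(K)@np.array([px[0],px[1],1.]); d=np.array([d[0],-d[1],-d[2]])
    R=V[:3,:3];o=-R.T@V[:3,3]; w=R.T@d; return o+w*(z-o[2])/w[2]
E
python3 - <<'E'
from h import *
np.set_printoptions(precision=4,suppress=True)
for c in ['scene','top']:
    save(c,c+'0'); i=camera_info(c); print(c,i.keys(),np.array(i['intrinsics']).tolist(),np.array(i['view']).round(4).tolist())
    for t in ['terminal','door_hole','pin_handle','stand_mouth','pin_tip','milk_jug','order_pad','tub_berries']:
        print(t,[(np.round(r['xyz'],4).tolist(),round(r['conf'],2)) for r in models.place_of(c,t)[:2]])
s=bot.read_state(); print(s,bot.grasp_offset)
E
```

```text
scene dict_keys(['intrinsics', 'view']) [[523.8878871862833, 0.0, 320.4679431626963], [0.0, 523.8878871862833, 233.76103452759276], [0.0, 0.0, 1.0]] [[-0.7584, -0.6518, 0.0027, 0.4816], [0.3364, -0.3878, 0.8582, -0.2478], [-0.5583, 0.6517, 0.5134, -0.7136], [0.0, 0.0, 0.0, 1.0]]
terminal [([0.5172, -0.0352, 0.0002], 0.66), ([0.71, 0.1648, 0.002], 0.17)]
door_hole [([0.5406, -0.0351, 0.0476], 0.95)]
pin_handle [([0.5135, 0.3201, 0.081], 0.95)]
stand_mouth [([0.5109, 0.3172, 0.0506], 0.68)]
pin_tip [([0.5186, -0.0386, -0.0005], 0.23)]
milk_jug [([0.521, -0.232, 0.0044], 0.82)]
order_pad [([0.7104, 0.1628, 0.0052], 0.83)]
tub_berries []
top dict_keys(['intrinsics', 'view']) [[454.284844744103, 0.0, 316.97186152872064], [0.0, 454.284844744103, 244.7623692429369], [0.0, 0.0, 1.0]] [[-0.0178, -0.9997, -0.0161, 0.0541], [0.9885, -0.02, 0.1496, -0.5896], [-0.1499, -0.0132, 0.9886, -1.0086], [0.0, 0.0, 0.0, 1.0]]
terminal [([0.5217, -0.0355, -0.0004], 0.63)]
door_hole [([0.5444, -0.0363, 0.0488], 0.83)]
pin_handle [([0.5246, -0.2315, 0.0015], 0.57), ([0.5162, 0.3181, 0.0778], 0.45)]
stand_mouth [([0.5128, 0.3196, 0.0442], 0.8)]
pin_tip []
milk_jug [([0.7065, 0.1619, -0.0066], 0.65), ([0.5255, -0.233, 0.0003], 0.55)]
order_pad [([0.71, 0.1623, -0.0032], 0.71)]
tub_berries [([0.7034, -0.1913, 0.0028], 0.84), ([0.5214, -0.0357, -0.0004], 0.32)]
{'time_s': 0.9, 'q': array([ 1.0955,  0.4261,  0.0739,  1.606 , -0.0341,  1.1108, -0.0671]), 'qd': array([ 0.001 , -0.0014,  0.0008,  0.0008, -0.0012, -0.0008, -0.0003]), 'effort': array([ -0.0012, -94.9483,   3.7563, -46.3891,   0.019 ,   0.0024,
        -0.0001]), 'ee_pos': array([ 0.216 , -0.6395,  0.2313]), 'ee_rot': array([ 0.8124, -0.5831, -0.    , -0.    ]), 'wrist_force': array([ 0.9705, -0.1881, -0.3547]), 'torque': array([ 0.0433,  0.0195, -0.0003]), 'gripper_width': 0.08554368809825205} 0.0187
```

View pics/scene0.png

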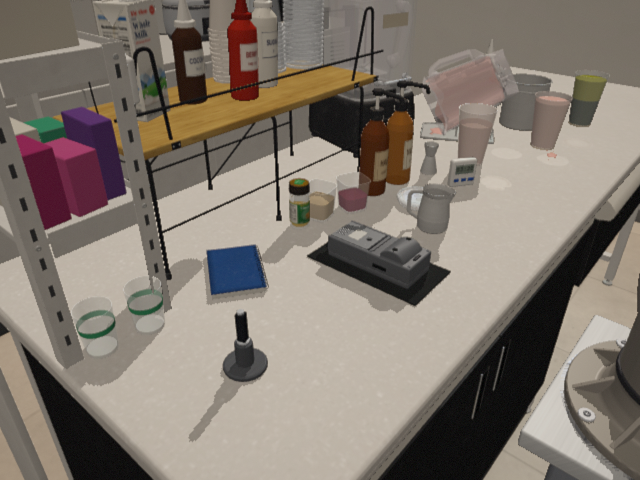

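View pics/top0.png

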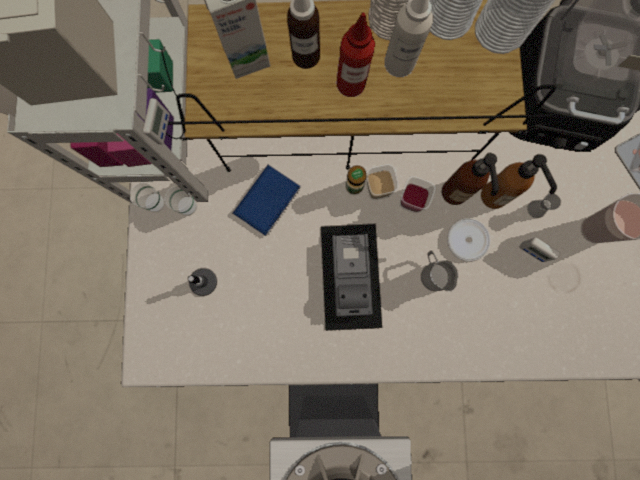

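```bash
python3 - <<'E'
import cv2,numpy as np
t=cv2.imread('pics/top0.png');s=cv2.imread('pics/scene0.png')
a=cv2.resize(t[215:335,310:390],None,fx=5,fy=5,interpolation=cv2.INTER_CUBIC)
b=cv2.resize(t[255:305,170:230],None,fx=6,fy=6,interpolation=cv2.INTER_CUBIC)
o=np.zeros((600,780,3),np.uint8);o[:600,:400]=a;o[:300,410:770]=b
cv2.imwrite('pics/z1.png',o)
a=cv2.resize(s[210:305,300:460],None,fx=5,fy=5,interpolation=cv2.INTER_CUBIC);cv2.imwrite('pics/z2.png',a)
a=cv2.resize(s[300:385,210:280],None,fx=7,fy=7,interpolation=cv2.INTER_CUBIC);cv2.imwrite('pics/z3.png',a)
E
```

```text
(no output)
```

View pics/z1.png

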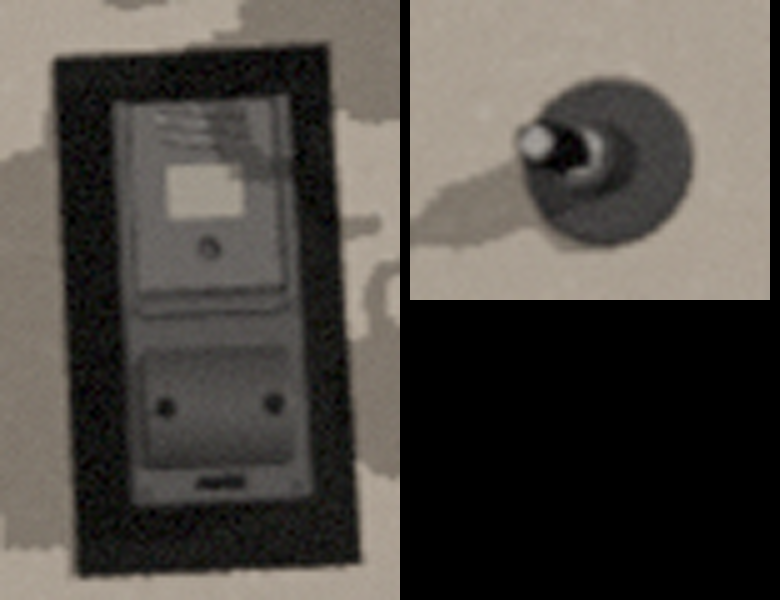

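View pics/z2.png

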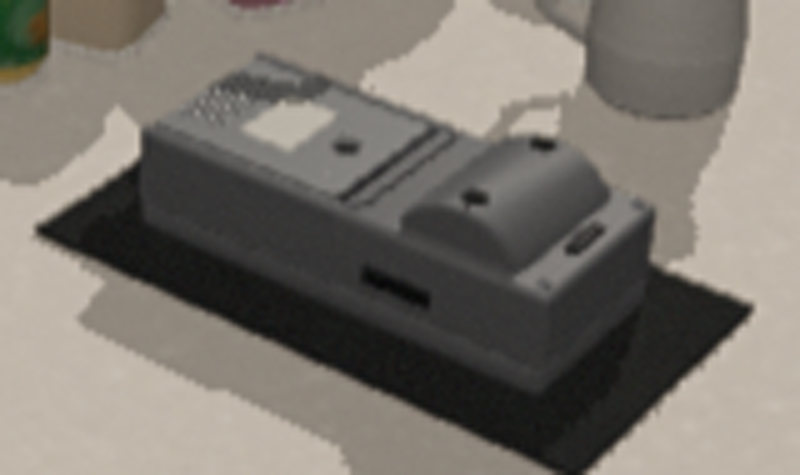

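View pics/z3.png

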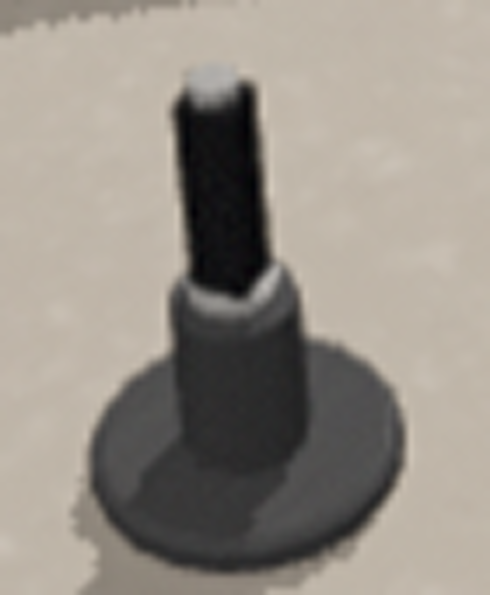

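```bash
python3 - <<'E'
from h import *
np.set_printoptions(precision=4,suppress=True)
f=lambda x,y,s,ox,oy:((x+.5)/s-.5+ox,(y+.5)/s-.5+oy)
# mat corners top
T=lambda x,y:f(x,y,5,310,215); S=lambda x,y:f(x,y,5,300,210)
m=[unproj('top',T(*p),.004) for p in [(53,58),(328,43),(361,564),(74,578)]]
print('mat',m,np.mean(m,0)); 
for a,b in [(0,1),(1,2),(2,3),(3,0)]: d=m[b]-m[a];print(np.linalg.norm(d[:2]),np.degrees(np.arctan2(d[1],d[0])))
m=[unproj('scene',S(*p),.004) for p in [(37,230),(752,308)]];print('mat scene L,R',m)
def tri(a,b):
    A=[]
    for c,px in (('top',a),('scene',b)):
        p0=unproj(c,px,0);p1=unproj(c,px,.1);d=(p1-p0)/np.linalg.norm(p1-p0);A.append((p0,d))
    M=sum(np.eye(3)-np.outer(d,d) for p,d in A);r=sum((np.eye(3)-np.outer(d,d))@p for p,d in A);return np.linalg.solve(M,r)
print('hole',tri(T(209,247),S(347,147)),unproj('top',T(209,247),.05),unproj('scene',S(347,147),.05))
B=lambda x,y:f(x,y,6,170,255) ; C=lambda x,y:f(x,y,7,210,300)
B2=lambda x,y:B(x-410,y)
print('cap top',tri(B2(537,141),C(213,82)),unproj('top',B2(537,141),.1065),unproj('scene',C(213,80),.1065))
print('disc',unproj('top',B2(613,163),.008), unproj('scene',C(248,452),.008))
print(np.linalg.norm(np.array(camera_info('scene')['view'])[:3]@np.array([.51,.32,.08,1])))
E
python3 - <<'E'
import cv2,numpy as np
s=cv2.imread('pics/scene0.png');t=cv2.imread('pics/top0.png')
a=cv2.resize(s[305:360,228:262],None,fx=10,fy=10,interpolation=cv2.INTER_CUBIC)
b=cv2.resize(t[265:295,180:215],None,fx=12,fy=12,interpolation=cv2.INTER_CUBIC)
o=np.zeros((560,780,3),np.uint8);o[:550,:340]=a;o[:360,350:770]=b
o=(255*(o/255.)**.45).astype(np.uint8);cv2.imwrite('pics/z4.png',o)
E
```

```text
mat [array([0.6421, 0.0348, 0.004 ]), array([ 0.6467, -0.0985,  0.004 ]), array([ 0.3981, -0.1047,  0.004 ]), array([0.394 , 0.0297, 0.004 ])] [ 0.5202 -0.0347  0.004 ]
0.13340367506784456 -88.0200016233597
0.24863342447171582 -178.56271667698445
0.13446249865710871 91.75972025649395
0.24812879271385507 1.1918978300053467
mat scene L,R [array([0.6392, 0.0365, 0.004 ]), array([ 0.3968, -0.1018,  0.004 ])]
hole [ 0.5431 -0.0358  0.048 ] [ 0.5436 -0.0352  0.05  ] [ 0.5405 -0.0335  0.05  ]
cap top [0.5135 0.3174 0.1034] [0.5137 0.3169 0.1065] [0.5103 0.3191 0.1065]
disc [0.5125 0.3153 0.008 ] [0.5075 0.3216 0.008 ]
0.7686252704436219
```

View pics/z4.png

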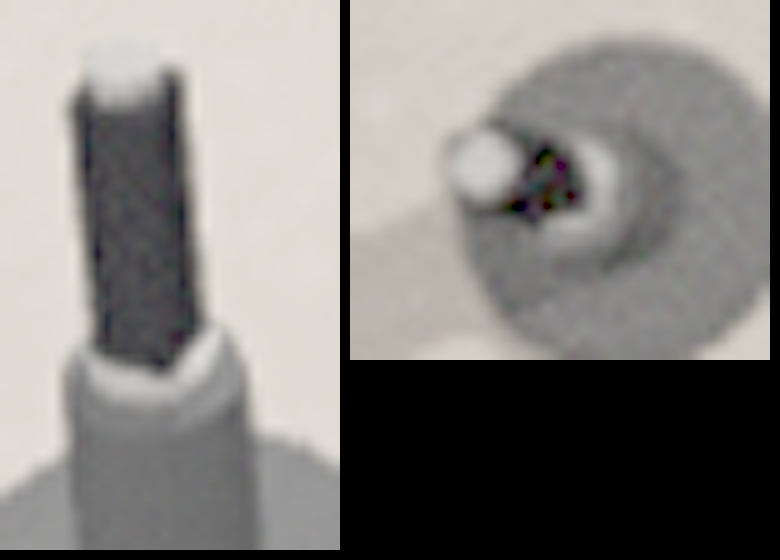

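```bash
cat > fit.py <<'E'
from h import *
import sys
def fit(files,x0,y0):
  ims={c:cv2.imread(f,0).astype(float) for c,f in files.items()}
  out={}
  for c,im in ims.items():
    u0=proj(c,[x0,y0,.078]).round().astype(int); r=24
    x1,y1=u0[0]-r,u0[1]-r; crop=im[y1:y1+2*r,x1:x1+2*r]
    S=8
    best={}
    obs=np.clip((75-crop)/(75-25),0,1)   # black ->1
    for yaw in range(0,90,5):
      th=np.radians(yaw);R=np.array([[np.cos(th),-np.sin(th)],[np.sin(th),np.cos(th)]])
      b=(9e9,)
      for dx in np.arange(-.005,.0051,.001):
       for dy in np.arange(-.005,.0051,.001):
        P=[]
        for z in (.053,.102):
          for sx,sy in ((-1,-1),(1,-1),(1,1),(-1,1)):
            q=R@np.array([sx,sy])*.007; P.append(proj2(c,[x0+dx+q[0],y0+dy+q[1],z]))
        H=cv2.convexHull((((np.array(P)-[x1,y1]+.5)*S)).astype(np.int32))
        m=np.zeros((2*r*S,2*r*S),np.uint8);cv2.fillConvexPoly(m,H,255)
        m=cv2.GaussianBlur(cv2.resize(m,(2*r,2*r),interpolation=cv2.INTER_AREA).astype(float)/255,(0,0),.5)
        # ignore cap
        e=((m-obs)**2*W(c,crop)).sum()
        if e<b[0]: b=(e,dx,dy)
      best[yaw]=b
    out[c]=best
    print(c,{k:(round(v[0],2),round(v[1]*1e3),round(v[2]*1e3)) for k,v in best.items()})
  return out
CI={}
def proj2(c,p):
    if c not in CI: i=camera_info(c);CI[c]=(np.array(i['intrinsics']),np.array(i['view']))
    K,V=CI[c];q=V@np.append(p,1);u=K@np.array([q[0],-q[1],-q[2]]);return u[:2]/u[2]
def W(c,crop): return 1.
if __name__=='__main__':
  for c,f in (('scene','pics/scene0.png'),('top','pics/top0.png')):
    im=cv2.imread(f,0);u=proj(c,[.512,.318,.078]).astype(int);print(c,u);
    s=18 if c=='scene' else 10
    print(im[u[1]-s-6:u[1]+s+8, u[0]-13:u[0]+14])
  fit({'scene':'pics/scene0.png','top':'pics/top0.png'},.512,.318)
E
python3 -c "
import numpy as np;np.set_printoptions(linewidth=250,threshold=99999)
import runpy;runpy.run_path('fit.py',run_name='__main__')"
```

```text
scene [241 325]
[[146 169 147 172 174 175 175 174 183 176 184 184 184 184 184 183 184 184 183 183 183 183 183 183 183 183 184]
 [175 183 175 182 184 184 185 184 185 184 184 185 185 185 187 186 184 184 184 184 183 183 184 184 184 183 184]
 [184 184 183 184 185 184 185 184 183 184 184 185 185 186 186 188 186 185 185 184 183 183 184 183 183 184 183]
 [183 183 184 185 184 184 184 183 182 183 184 183 184 185 186 186 186 185 185 184 184 184 183 183 184 184 183]
 [183 184 184 183 184 184 183 183 183 184 183 183 184 183 185 185 184 184 185 184 184 185 185 184 184 183 184]
 [183 184 185 186 187 188 185 183 183 183 183 184 184 184 184 185 184 184 183 184 184 184 185 184 183 184 183]
 [184 184 185 185 185 186 184 184 183 184 183 184 185 184 183 185 185 185 184 184 183 183 184 184 183 183 184]
 [184 186 185 184 184 182 183 184 184 183 184 183 183 183 184 185 186 186 183 184 182 183 183 183 182 183 183]
 [186 185 185 184 183 182 184 183 180 176 179 176 175 177 180 177 187 186 184 184 183 184 183 184 184 184 184]
 [188 186 185 185 183 183 183 182 165 168 174 174 172 174 176 174 184 185 185 184 184
[... 8732 characters left out ...]
), 0, 0), 75: (np.float64(120.23), 0, 0), 80: (np.float64(129.95), 0, 1), 85: (np.float64(138.02), 0, 1)}
top {0: (np.float64(91.32), -5, -5), 5: (np.float64(91.09), -5, -5), 10: (np.float64(91.79), -5, -5), 15: (np.float64(91.04), -5, -5), 20: (np.float64(89.62), -5, -5), 25: (np.float64(89.04), -5, -5), 30: (np.float64(88.48), -5, -5), 35: (np.float64(88.13), -5, -5), 40: (np.float64(87.67), -5, -5), 45: (np.float64(87.8), -5, -5), 50: (np.float64(88.2), -5, -5), 55: (np.float64(88.99), -5, -5), 60: (np.float64(90.18), -5, -5), 65: (np.float64(91.21), -5, -5), 70: (np.float64(92.28), -5, -5), 75: (np.float64(92.62), -5, -5), 80: (np.float64(92.88), -5, -5), 85: (np.float64(92.37), -5, -5)}
```

Call:
{"op": "play_rows", "data": {"motion": [{"travel": [-0.006, -0.046, 0], "angular": [0, 0, -0.07], "grip": 0}, {"travel": [-0.006, -0.046, 0], "angular": [0, 0, -0.07], "grip": 0}, {"travel": [-0.006, -0.046, 0], "angular": [0, 0, -0.07], "grip": 0}, {"travel": [-0.006, -0.046, 0], "angular": [0, 0, -0.07], "grip": 0}, {"travel": [-0.006, -0.046, 0], "angular": [0, 0, -0.07], "grip": 0}, {"travel": [-0.006, -0.046, 0], "angular": [0, 0, -0.07], "grip": 0}, {"travel": [-0.006, -0.046, 0], "angular": [0, 0, -0.07], "grip": 0}, {"travel": [-0.006, -0.046, 0], "angular": [0, 0, -0.07], "grip": 0}], "squeeze": 60}}

```text
time_s: 1.7
ee_pos: [0.4974, -0.4019, 0.2314]
ee_rot: [0.942, -0.334, 0.0, 0.0]
wrist_force: [1.0, -0.0, 0.0]
gripper_width: 0.0853
```

```bash
cat >> h.py <<'E'
from scipy.spatial.transform import Rotation as Ro
def st(q=True):
    s=bot.read_state();R=Ro.from_quat(s['ee_rot']).as_matrix()
    print('t',round(s['time_s'],2),'p',s['ee_pos'].round(4),'tz',R[:,2].round(4),'yaw',np.degrees(np.arctan2(R[1,0],R[0,0])).round(2),'F',s['wrist_force'].round(2),'M',s['torque'].round(3),'w',round(s['gripper_width'],4))
    if q: print('q',s['q'].round(3))
    return s,R
def tool(d,R): return (R.T@np.array(d)).round(4)
E
python3 -c "
from h import *;s,R=st();p=s['ee_pos'];print(np.hypot(*p[:2]),np.degrees(np.arctan2(p[1],p[0])))"
```

```text
t 1.7 p [ 0.4974 -0.4019  0.2314] tz [ 3.e-04 -2.e-04 -1.e+00] yaw -39.08 F [ 1.04 -0.05  0.04] M [-0.038 -0.03  -0.062] w 0.0853
q [ 0.697  0.374 -0.154  1.68   0.063  1.092 -0.157]
0.639418214599074 -38.938669492839935
```

Call:
{"op": "play_rows", "data": {"motion": [{"travel": [0, -0.047, 0], "angular": [0, 0, -0.073], "grip": 0}, {"travel": [0, -0.047, 0], "angular": [0, 0, -0.073], "grip": 0}, {"travel": [0, -0.047, 0], "angular": [0, 0, -0.073], "grip": 0}, {"travel": [0, -0.047, 0], "angular": [0, 0, -0.073], "grip": 0}, {"travel": [0, -0.047, 0], "angular": [0, 0, -0.073], "grip": 0}, {"travel": [0, -0.047, 0], "angular": [0, 0, -0.073], "grip": 0}, {"travel": [0, -0.047, 0], "angular": [0, 0, -0.073], "grip": 0}, {"travel": [0, -0.047, 0], "angular": [0, 0, -0.073], "grip": 0}]}}

```text
time_s: 2.5
ee_pos: [0.651, -0.0645, 0.2314]
ee_rot: [0.999, -0.049, 0.0, -0.0]
wrist_force: [0.5, 0.0, 0.4]
gripper_width: 0.0853
```

Call:
{"op": "play_rows", "data": {"motion": [{"travel": [0, -0.047, 0], "angular": [0, 0, -0.073], "grip": 0}, {"travel": [0, -0.047, 0], "angular": [0, 0, -0.073], "grip": 0}, {"travel": [0, -0.047, 0], "angular": [0, 0, -0.073], "grip": 0}, {"travel": [0, -0.047, 0], "angular": [0, 0, -0.073], "grip": 0}, {"travel": [0, -0.047, 0], "angular": [0, 0, -0.073], "grip": 0}, {"travel": [0, -0.047, 0], "angular": [0, 0, -0.073], "grip": 0}, {"travel": [0, -0.03, 0], "angular": [0, 0, -0.073], "grip": 0}, {"travel": [0, 0, 0], "angular": [0, 0, -0.073], "grip": 0}]}}

```text
time_s: 3.3
ee_pos: [0.6154, 0.2468, 0.2317]
ee_rot: [0.97, 0.244, 0.0, -0.001]
wrist_force: [0.1, 0.3, 1.1]
gripper_width: 0.0854
```

```bash
python3 -c "
from h import *;s,R=st();p=s['ee_pos'];print(np.hypot(*p[:2]),np.degrees(np.arctan2(p[1],p[0])));print(tool(np.array([.512,.318,.14])-p,R))
save('scene','s1')"
```

```text
t 3.3 p [0.6154 0.2468 0.2317] tz [-4.0e-04  2.3e-03 -1.0e+00] yaw 28.23 F [0.09 0.28 1.14] M [-0.006  0.013  0.05 ] w 0.0854
q [-0.056  0.465 -0.579  1.603  0.269  1.153 -0.203]
0.6630443193415811 21.85000442257256
[-0.0575 -0.1115  0.0919]
```

View pics/s1.png

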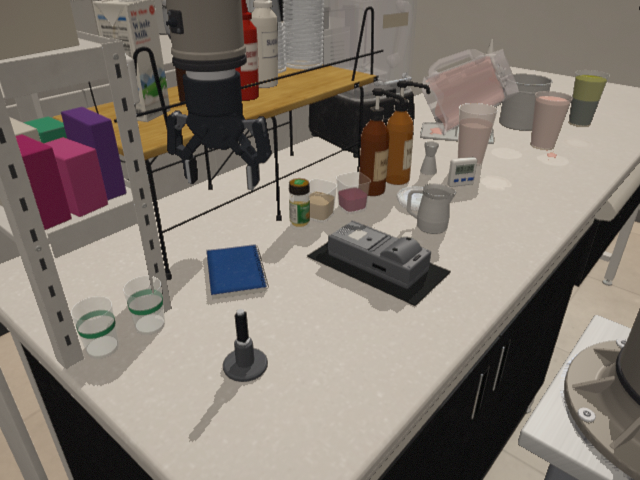

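Call:
{"op": "play_rows", "data": {"motion": [{"travel": [-0.0195, -0.037, 0], "angular": [0, 0, 0], "grip": 0}, {"travel": [-0.019, -0.037, 0], "angular": [0, 0, 0], "grip": 0}, {"travel": [-0.019, -0.0375, 0], "angular": [0, 0, 0], "grip": 0}, {"travel": [0, 0, 0.03], "angular": [0, 0, -0.12], "grip": 0}, {"travel": [0, 0, 0.03], "angular": [0, 0, 0], "grip": 0}, {"travel": [0, 0, 0.02], "angular": [0, 0, 0], "grip": 0}, {"travel": [0, 0, 0], "angular": [0, 0, 0], "grip": 0}, {"travel": [0, 0, 0], "angular": [0, 0, 0], "grip": 0}]}}

```text
time_s: 4.15
ee_pos: [0.5156, 0.3127, 0.1518]
ee_rot: [0.955, 0.296, -0.0, -0.0]
wrist_force: [0.1, 0.5, 0.6]
gripper_width: 0.0854
```

```bash
python3 -c "
from h import *;s,R=st();p=s['ee_pos'];print(tool(np.array([.512,.318,.062])-p,R))
a=save('scene','s2');b=save('top','t2')
A=cv2.resize(a[200:400,170:310],None,fx=3,fy=3,interpolation=cv2.INTER_CUBIC);B=cv2.resize(b[220:320,150:250],None,fx=3.5,fy=3.5)
o=np.zeros((600,780,3),np.uint8);o[:600,:420]=A;o[:350,425:775]=B;cv2.imwrite('pics/z5.png',o[:,:,::-1])
print(proj('top',p),proj('scene',p))"
```

```text
t 4.15 p [0.5156 0.3127 0.1518] tz [-1.e-04  0.e+00 -1.e+00] yaw 34.46 F [0.14 0.52 0.64] M [ 0.092 -0.054  0.004] w 0.0854
q [-0.17   0.46  -0.621  1.815  0.319  0.967 -0.324]
[ 0.     -0.0064  0.0898]
[186.41610394 275.44120595] [238.37139072 281.326352  ]
```

View pics/z5.png

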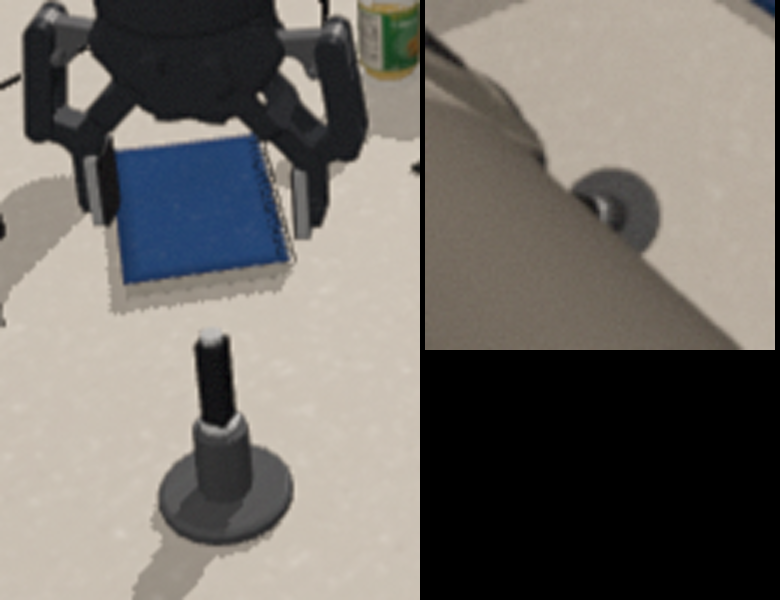

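Call:
{"op": "play_rows", "data": {"motion": [{"travel": [0, -0.0065, 0], "angular": [0, 0, 0], "grip": 0}, {"travel": [0, 0, 0.025], "angular": [0, 0, 0], "grip": 0}, {"travel": [0, 0, 0.025], "angular": [0, 0, 0], "grip": 0}, {"travel": [0, 0, 0.025], "angular": [0, 0, 0], "grip": 0}, {"travel": [0, 0, 0.016], "angular": [0, 0, 0], "grip": 0}, {"travel": [0, 0, 0], "angular": [0, 0, 0], "grip": 0}, {"travel": [0, 0, 0], "angular": [0, 0, 0], "grip": 0}]}}

```text
time_s: 4.95
ee_pos: [0.5117, 0.3189, 0.0612]
ee_rot: [0.955, 0.297, 0.0, -0.0]
wrist_force: [0.6, -0.8, 0.6]
gripper_width: 0.0852
```

```bash
python3 -c "
from h import *;s,R=st();p=s['ee_pos'];print(tool(np.array([.512,.318,.061])-p,R))
a=save('scene','s3')
A=cv2.resize(a[240:390,170:310],None,fx=4,fy=4,interpolation=cv2.INTER_CUBIC)
cv2.imwrite('pics/z6.png',A[:,:,::-1])"
```

```text
t 4.95 p [0.5117 0.3189 0.0612] tz [ 4.e-04  6.e-04 -1.e+00] yaw 34.56 F [ 0.56 -0.77  0.58] M [ 0.049 -0.038  0.018] w 0.0852
q [-0.228  0.572 -0.568  1.875  0.413  0.813 -0.41 ]
[-0.0002  0.001   0.0002]
```

View pics/z6.png

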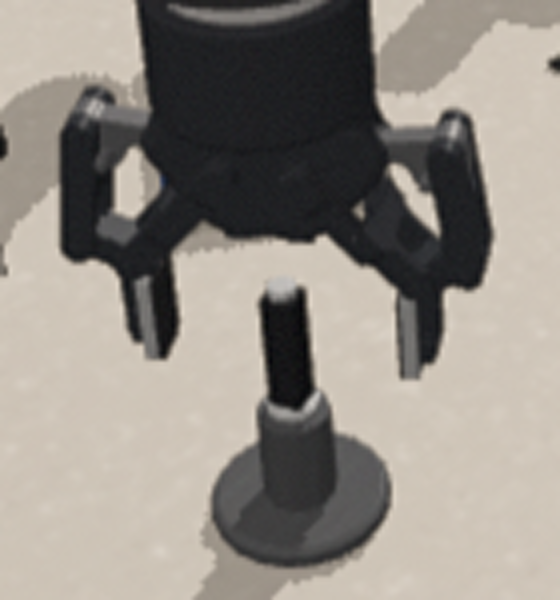

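Call:
{"op": "play_rows", "data": {"motion": [{"travel": [0, 0, 0], "angular": [0, 0, 0], "grip": 0.5}, {"travel": [0, 0, 0], "angular": [0, 0, 0], "grip": 0.7}, {"travel": [0, 0, 0], "angular": [0, 0, 0], "grip": 0.75}, {"travel": [0, 0, 0], "angular": [0, 0, 0], "grip": 0.8}, {"travel": [0, 0, 0], "angular": [0, 0, 0], "grip": 0.85}, {"travel": [0, 0, 0], "angular": [0, 0, 0], "grip": 0.9}, {"travel": [0, 0, 0], "angular": [0, 0, 0], "grip": 1}, {"travel": [0, 0, 0], "angular": [0, 0, 0], "grip": 1}], "squeeze": 20}}

```text
time_s: 5.8
ee_pos: [0.5115, 0.3184, 0.0605]
ee_rot: [0.955, 0.297, 0.0, -0.0]
wrist_force: [-0.9, -0.2, 6.5]
gripper_width: 0.0145
```

Call:
{"op": "play_rows", "data": {"motion": [{"travel": [0, 0, 0], "angular": [0, 0, 0], "grip": 1}, {"travel": [0, 0, 0], "angular": [0, 0, 0], "grip": 1}, {"travel": [0, 0, 0], "angular": [0, 0, 0], "grip": 1}, {"travel": [0, 0, 0], "angular": [0, 0, 0], "grip": 1}], "squeeze": 80}}

```text
time_s: 6.2
ee_pos: [0.5116, 0.3184, 0.0607]
ee_rot: [0.955, 0.297, 0.0, 0.0]
wrist_force: [-0.6, -1.9, 7.9]
gripper_width: 0.0131
```

```bash
python3 -c "
from h import *;s,R=st()
a=save('scene','s4')
A=cv2.resize(a[240:390,170:310],None,fx=4,fy=4,interpolation=cv2.INTER_CUBIC)
cv2.imwrite('pics/z7.png',A[:,:,::-1])"
```

```text
t 6.2 p [0.5116 0.3184 0.0607] tz [ 3.e-04  1.e-04 -1.e+00] yaw 34.55 F [-0.59 -1.87  7.92] M [-0.346  0.273 -0.005] w 0.0131
q [-0.228  0.572 -0.568  1.876  0.413  0.812 -0.41 ]
```

View pics/z7.png

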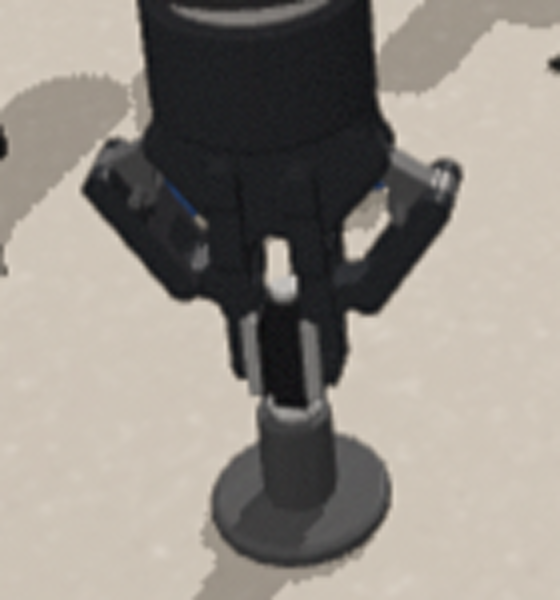

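Call:
{"op": "play_rows", "data": {"motion": [{"travel": [0, 0, -0.006], "angular": [0, 0, 0], "grip": 1}, {"travel": [0, 0, -0.012], "angular": [0, 0, 0], "grip": 1}, {"travel": [0, 0, -0.02], "angular": [0, 0, 0], "grip": 1}, {"travel": [0, 0, -0.025], "angular": [0, 0, 0], "grip": 1}, {"travel": [0, 0, -0.025], "angular": [0, 0, 0], "grip": 1}, {"travel": [0, 0, -0.012], "angular": [0, 0, 0], "grip": 1}, {"travel": [0, 0, 0], "angular": [0, 0, 0], "grip": 1}, {"travel": [0, 0, 0], "angular": [0, 0, 0], "grip": 1}]}}

```text
time_s: 7.05
ee_pos: [0.5113, 0.318, 0.1598]
ee_rot: [0.955, 0.297, -0.0, 0.0]
wrist_force: [0.7, 0.1, -0.2]
gripper_width: 0.0129
```

```bash
python3 -c "
from h import *;s,R=st();p=s['ee_pos'];print(tool(np.array([.542,-.0345,.15])-p,R))
tip=p+R[:,2]*.0492
a=save('scene','s5');print('tip proj',proj('scene',tip),models.place_of('scene','pin_tip')[:2],models.place_of('scene','pin_handle')[:1])
A=cv2.resize(a[200:350,170:310],None,fx=4,fy=4,interpolation=cv2.INTER_CUBIC)
cv2.imwrite('pics/z8.png',A[:,:,::-1])"
```

```text
t 7.05 p [0.5113 0.318  0.1598] tz [-2.e-04 -3.e-04 -1.e+00] yaw 34.54 F [ 0.67  0.11 -0.16] M [-0.003  0.044  0.015] w 0.0129
q [-0.175  0.451 -0.628  1.811  0.313  0.981 -0.329]
[-0.1746  0.3078  0.0099]
tip proj [239.87326485 308.0622682 ] [{'xyz': [0.5097, 0.319, 0.1108], 'conf': 0.82}] []
```

View pics/z8.png

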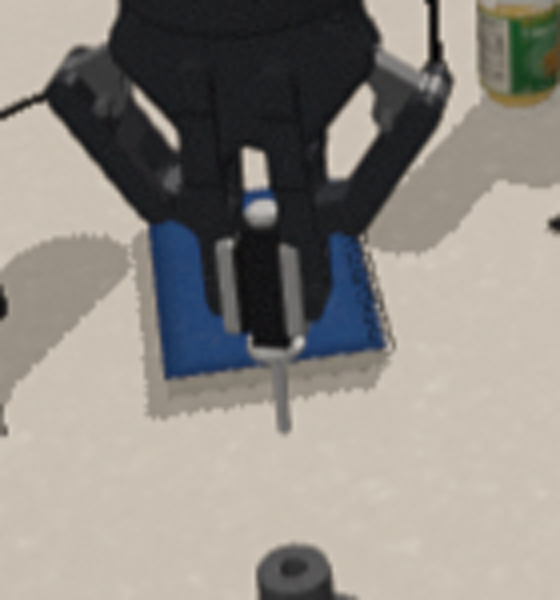

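Call:
{"op": "play_rows", "data": {"motion": [{"travel": [-0.022, 0.039, 0], "angular": [0, 0, 0], "grip": 1}, {"travel": [-0.022, 0.039, 0], "angular": [0, 0, 0], "grip": 1}, {"travel": [-0.022, 0.039, 0], "angular": [0, 0, 0], "grip": 1}, {"travel": [-0.022, 0.039, 0], "angular": [0, 0, 0], "grip": 1}, {"travel": [-0.022, 0.039, 0], "angular": [0, 0, 0], "grip": 1}, {"travel": [-0.022, 0.039, 0], "angular": [0, 0, 0], "grip": 1}, {"travel": [-0.022, 0.039, 0], "angular": [0, 0, 0], "grip": 1}, {"travel": [-0.02, 0.034, 0], "angular": [0, 0, 0], "grip": 1}]}}

```text
time_s: 8.0
ee_pos: [0.5418, -0.0356, 0.1596]
ee_rot: [0.955, 0.296, -0.001, -0.0]
wrist_force: [0.6, -0.3, -0.0]
gripper_width: 0.0132
```

Call:
{"op": "play_rows", "data": {"motion": [{"travel": [0, 0, 0.02], "angular": [0, 0, 0], "grip": 1}, {"travel": [0, 0, 0.017], "angular": [0, 0, 0], "grip": 1}, {"travel": [0, 0, 0], "angular": [0, 0, 0], "grip": 1}, {"travel": [0, 0, 0], "angular": [0, 0, 0], "grip": 1}]}}

```text
time_s: 8.4
ee_pos: [0.542, -0.0328, 0.1231]
ee_rot: [0.955, 0.297, -0.001, -0.0]
wrist_force: [-0.5, -0.2, 0.0]
gripper_width: 0.0134
```

```bash
cat > look.py <<'E'
from h import *
import sys
n=sys.argv[1]
s,R=st();p=s['ee_pos'];tip=p+R[:,2]*.0492;print('tip',tip.round(4))
a=save('scene','s'+n);print('tip proj',proj('scene',tip).round(1))
for t in ['pin_tip','door_hole']:
    print(t,[(np.round(r['xyz'],4),round(r['conf'],2)) for r in models.place_of('scene',t)[:2]])
u=proj('scene',tip).round().astype(int);x0,y0=u[0]-40,u[1]-35
print('crop',x0,y0)
A=cv2.resize(a[y0:y0+75,x0:x0+100],None,fx=8,fy=8,interpolation=cv2.INTER_CUBIC)
A=(255*(A/255.)**.6).astype(np.uint8)
cv2.imwrite('pics/z'+n+'.png',A[:,:,::-1])
E
python3 look.py 10
```

```text
t 8.4 p [ 0.542  -0.0328  0.1231] tz [-1.2e-03  5.0e-04 -1.0e+00] yaw 34.58 F [-0.52 -0.24  0.03] M [ 0.024 -0.003  0.021] w 0.0134
q [ 0.383  0.389 -0.534  1.974  0.26   0.846  0.31 ]
tip [ 0.5419 -0.0328  0.0739]
tip proj [368.8 228.2]
pin_tip [(array([ 0.5438, -0.031 ,  0.0753]), 0.82)]
door_hole [(array([ 0.54  , -0.0329,  0.0466]), 0.8)]
crop 329 193
```

View pics/z10.png

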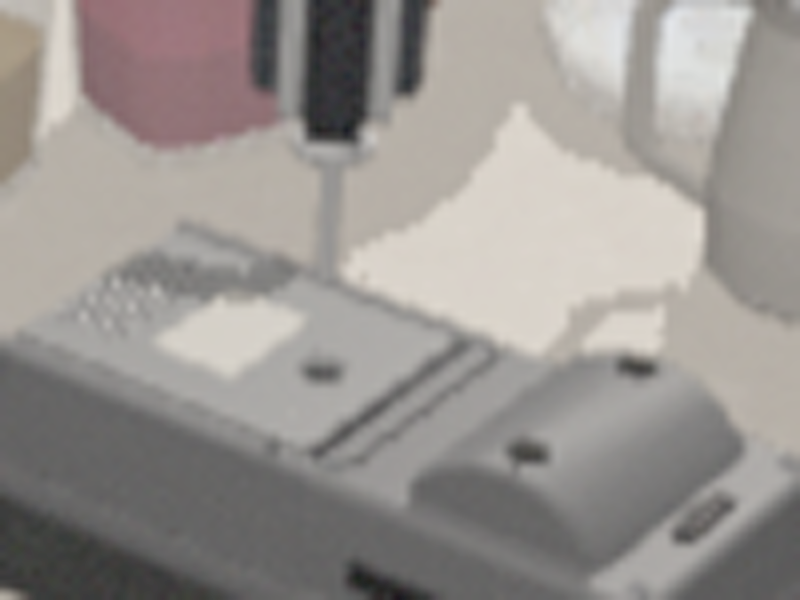

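```bash
python3 -c "
from h import *
s,R=st(False);h=unproj('scene',(367.9,238.9),.05);print(h);print(tool(np.array([h[0],h[1],.056+.0492])-s['ee_pos'],R))"
```

```text
t 8.55 p [ 0.5427 -0.0328  0.1241] tz [ 0.001  0.    -1.   ] yaw 34.58 F [ 0.55  0.3  -0.02] M [ 0.018 -0.004 -0.023] w 0.0134
[ 0.54231413 -0.03236155  0.05      ]
[-0.     -0.0006  0.0189]
```

Call:
{"op": "play_rows", "data": {"motion": [{"travel": [0, 0, 0.01], "angular": [0, 0, 0], "grip": 1}, {"travel": [0, 0, 0.006], "angular": [0, 0, 0], "grip": 1}, {"travel": [0, 0, 0], "angular": [0, 0, 0], "grip": 1}, {"travel": [0, 0, 0], "angular": [0, 0, 0], "grip": 1}]}}

```text
time_s: 8.95
ee_pos: [0.5421, -0.0331, 0.1071]
ee_rot: [0.955, 0.297, -0.0, -0.0]
wrist_force: [0.0, 0.1, 0.8]
gripper_width: 0.013
```

```bash
python3 look.py 11
```

```text
t 8.95 p [ 0.5421 -0.0331  0.1071] tz [-5.e-04  2.e-04 -1.e+00] yaw 34.55 F [0.04 0.07 0.76] M [ 0.024 -0.03   0.01 ] w 0.013
q [ 0.374  0.411 -0.525  1.986  0.278  0.816  0.295]
tip [ 0.5421 -0.0331  0.0579]
tip proj [368.4 235.3]
pin_tip [(array([ 0.5425, -0.0347,  0.0599]), 0.61)]
door_hole [(array([ 0.5405, -0.0367,  0.0481]), 0.78)]
crop 328 200
```

View pics/z11.png

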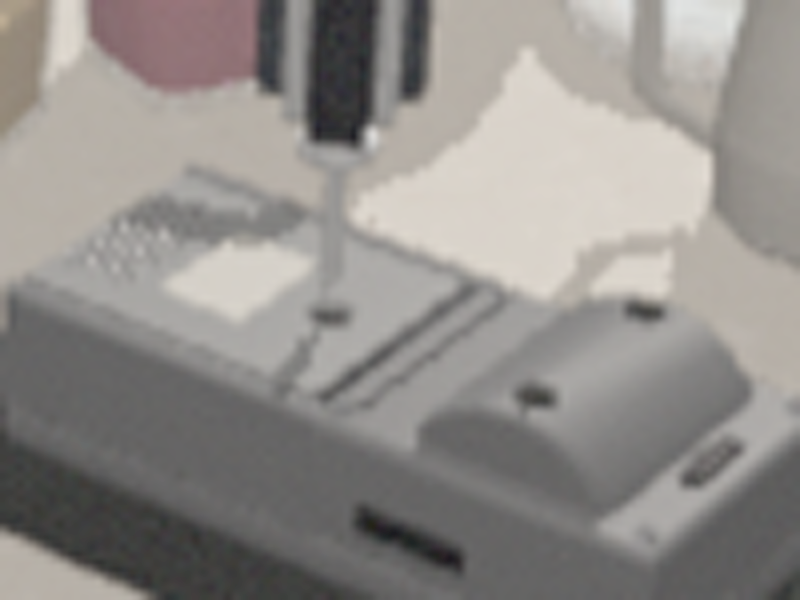

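Call:
{"op": "play_rows", "data": {"motion": [{"travel": [-0.0004, 0.0006, 0.002], "angular": [0, 0, 0], "grip": 1}, {"travel": [0, 0, 0.002], "angular": [0, 0, 0], "grip": 1}, {"travel": [0, 0, 0.0015], "angular": [0, 0, 0], "grip": 1}, {"travel": [0, 0, 0], "angular": [0, 0, 0], "grip": 1}, {"travel": [0, 0, 0], "angular": [0, 0, 0], "grip": 1}]}}

```text
time_s: 9.6
ee_pos: [0.5422, -0.0339, 0.1018]
ee_rot: [0.955, 0.297, -0.0, -0.0]
wrist_force: [-0.6, -0.7, -1.0]
gripper_width: 0.0131
```

```bash
python3 look.py 12
```

```text
t 9.6 p [ 0.5422 -0.0339  0.1018] tz [-1.e-04  1.e-04 -1.e+00] yaw 34.55 F [-0.56 -0.67 -1.  ] M [-0.022 -0.056  0.029] w 0.0131
q [ 0.372  0.418 -0.522  1.989  0.285  0.805  0.291]
tip [ 0.5422 -0.0339  0.0526]
tip proj [368.5 237.5]
pin_tip [(array([ 0.5432, -0.0342,  0.0524]), 0.76)]
door_hole [(array([ 0.5392, -0.0381,  0.048 ]), 0.84)]
crop 328 202
```

View pics/z12.png

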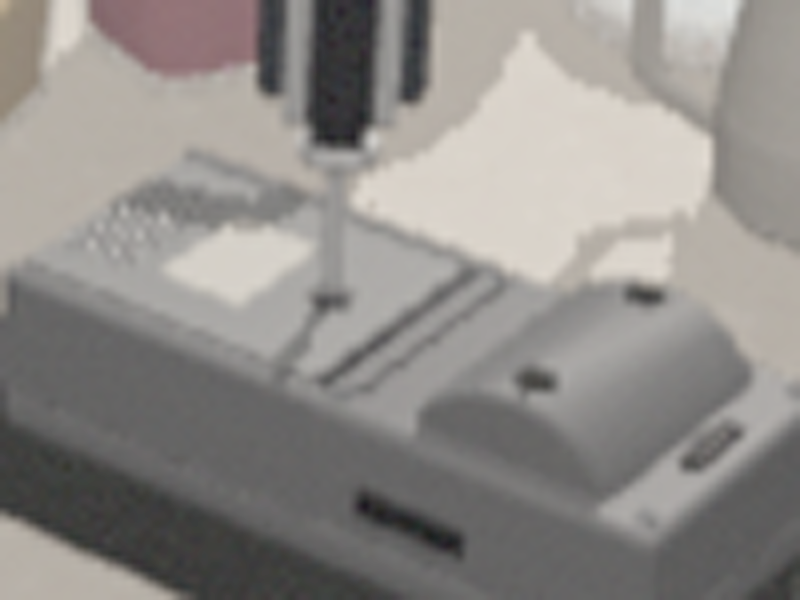

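Call:
{"op": "play_rows", "data": {"motion": [{"travel": [0.0006, -0.0001, 0.0006], "angular": [0, 0, 0], "grip": 1}, {"travel": [0, 0, 0.0006], "angular": [0, 0, 0], "grip": 1}, {"travel": [0, 0, 0.0006], "angular": [0, 0, 0], "grip": 1}, {"travel": [0, 0, 0.0006], "angular": [0, 0, 0], "grip": 1}, {"travel": [0, 0, 0.0004], "angular": [0, 0, 0], "grip": 1}, {"travel": [0, 0, 0], "angular": [0, 0, 0], "grip": 1}]}}

```text
time_s: 10.35
ee_pos: [0.5426, -0.0335, 0.099]
ee_rot: [0.955, 0.297, -0.0, -0.0]
wrist_force: [0.0, -0.6, -1.4]
gripper_width: 0.0131
```

Call:
{"op": "play_rows", "data": {"motion": [{"travel": [0, 0, 0.0004], "angular": [0, 0, 0], "grip": 1}, {"travel": [0, 0, 0.0004], "angular": [0, 0, 0], "grip": 1}, {"travel": [0, 0, 0], "angular": [0, 0, 0], "grip": 1}]}}

```text
time_s: 10.65
ee_pos: [0.5426, -0.0335, 0.0982]
ee_rot: [0.955, 0.297, -0.0, -0.0]
wrist_force: [-0.6, 0.6, -1.0]
gripper_width: 0.0133
```

```bash
python3 -c "
from h import *
s,R=st(False);print('tipz',s['ee_pos'][2]-.0492)"
```

```text
t 10.65 p [ 0.5426 -0.0335  0.0982] tz [-0.  0. -1.] yaw 34.54 F [-0.56  0.65 -0.99] M [ 0.019  0.009 -0.015] w 0.0133
tipz 0.049003253525279046
```

Call:
{"op": "play_rows", "data": {"motion": [{"travel": [0, 0, 0.0004], "angular": [0, 0, 0], "grip": 1}, {"travel": [0, 0, 0.0004], "angular": [0, 0, 0], "grip": 1}, {"travel": [0, 0, 0.0004], "angular": [0, 0, 0], "grip": 1}, {"travel": [0, 0, 0], "angular": [0, 0, 0], "grip": 1}]}}

```text
time_s: 11.05
ee_pos: [0.5426, -0.0334, 0.097]
ee_rot: [0.955, 0.297, -0.0, -0.0]
wrist_force: [-0.1, 0.5, -0.5]
gripper_width: 0.013
```

Call:
{"op": "play_rows", "data": {"motion": [{"travel": [0, 0, 0.0004], "angular": [0, 0, 0], "grip": 1}, {"travel": [0, 0, 0.0004], "angular": [0, 0, 0], "grip": 1}, {"travel": [0, 0, 0], "angular": [0, 0, 0], "grip": 1}]}}

```text
time_s: 11.35
ee_pos: [0.5426, -0.0335, 0.0962]
ee_rot: [0.955, 0.297, -0.0, -0.0]
wrist_force: [-0.8, 0.4, 0.1]
gripper_width: 0.013
```

Tip at about 47 mm, inside the hole, with no contact yet.

Call:
{"op": "play_rows", "data": {"motion": [{"travel": [0, 0, 0.0005], "angular": [0, 0, 0], "grip": 1}, {"travel": [0, 0, 0.0005], "angular": [0, 0, 0], "grip": 1}, {"travel": [0, 0, 0], "angular": [0, 0, 0], "grip": 1}]}}

```text
time_s: 11.65
ee_pos: [0.5426, -0.0335, 0.0951]
ee_rot: [0.955, 0.297, -0.0, -0.0]
wrist_force: [0.7, -0.4, -1.3]
gripper_width: 0.0131
```

Call:
{"op": "play_rows", "data": {"motion": [{"travel": [0, 0, 0.0005], "angular": [0, 0, 0], "grip": 1}, {"travel": [0, 0, 0.0005], "angular": [0, 0, 0], "grip": 1}, {"travel": [0, 0, 0], "angular": [0, 0, 0], "grip": 1}]}}

```text
time_s: 11.95
ee_pos: [0.5426, -0.0335, 0.0942]
ee_rot: [0.955, 0.297, -0.0, -0.0]
wrist_force: [-0.9, 1.2, -0.9]
gripper_width: 0.0128
```

Call:
{"op": "play_rows", "data": {"motion": [{"travel": [0, 0, 0.0005], "angular": [0, 0, 0], "grip": 1}, {"travel": [0, 0, 0.0005], "angular": [0, 0, 0], "grip": 1}, {"travel": [0, 0, 0], "angular": [0, 0, 0], "grip": 1}]}}

```text
time_s: 12.25
ee_pos: [0.5427, -0.0335, 0.0932]
ee_rot: [0.955, 0.297, -0.0, -0.0]
wrist_force: [0.2, 0.5, -0.5]
gripper_width: 0.0133
```

Call:
{"op": "play_rows", "data": {"motion": [{"travel": [0, 0, 0.0005], "angular": [0, 0, 0], "grip": 1}, {"travel": [0, 0, 0.0005], "angular": [0, 0, 0], "grip": 1}, {"travel": [0, 0, 0], "angular": [0, 0, 0], "grip": 1}]}}

```text
time_s: 12.55
ee_pos: [0.5427, -0.0335, 0.0922]
ee_rot: [0.955, 0.297, 0.0, -0.0]
wrist_force: [0.0, 0.6, -0.2]
gripper_width: 0.0134
```

Call:
{"op": "play_rows", "data": {"motion": [{"travel": [0, 0, 0.0005], "angular": [0, 0, 0], "grip": 1}, {"travel": [0, 0, 0.0005], "angular": [0, 0, 0], "grip": 1}, {"travel": [0, 0, 0], "angular": [0, 0, 0], "grip": 1}]}}

```text
time_s: 12.85
ee_pos: [0.5427, -0.0335, 0.0912]
ee_rot: [0.955, 0.297, -0.0, -0.0]
wrist_force: [0.1, 0.2, -0.7]
gripper_width: 0.0135
```

Call:
{"op": "play_rows", "data": {"motion": [{"travel": [0, 0, 0.0005], "angular": [0, 0, 0], "grip": 1}, {"travel": [0, 0, 0.0005], "angular": [0, 0, 0], "grip": 1}, {"travel": [0, 0, 0], "angular": [0, 0, 0], "grip": 1}]}}

```text
time_s: 13.15
ee_pos: [0.5426, -0.0335, 0.0902]
ee_rot: [0.955, 0.297, -0.0, -0.0]
wrist_force: [-0.6, 0.9, -0.5]
gripper_width: 0.0136
```

Call:
{"op": "play_rows", "data": {"motion": [{"travel": [0, 0, 0.0005], "angular": [0, 0, 0], "grip": 1}, {"travel": [0, 0, 0], "angular": [0, 0, 0], "grip": 1}]}}

```text
time_s: 13.35
ee_pos: [0.5428, -0.0335, 0.0898]
ee_rot: [0.955, 0.297, 0.0, -0.0]
wrist_force: [-0.5, -0.4, 1.0]
gripper_width: 0.0135
```

Call:
{"op": "play_rows", "data": {"motion": [{"travel": [0, 0, 0.0005], "angular": [0, 0, 0], "grip": 1}, {"travel": [0, 0, 0], "angular": [0, 0, 0], "grip": 1}]}}

```text
time_s: 13.55
ee_pos: [0.5428, -0.0335, 0.0893]
ee_rot: [0.955, 0.297, 0.0, 0.0]
wrist_force: [-0.6, -0.2, 3.0]
gripper_width: 0.0132
```

Call:
{"op": "play_rows", "data": {"motion": [{"travel": [0, 0, 0.0005], "angular": [0, 0, 0], "grip": 1}, {"travel": [0, 0, 0], "angular": [0, 0, 0], "grip": 1}]}}

```text
time_s: 13.75
ee_pos: [0.5428, -0.0335, 0.0888]
ee_rot: [0.955, 0.297, 0.0, 0.0]
wrist_force: [0.1, 0.2, 2.9]
gripper_width: 0.0132
```

Call:
{"op": "play_rows", "data": {"motion": [{"travel": [0, 0, 0.0004], "angular": [0, 0, 0], "grip": 1}, {"travel": [0, 0, 0.0004], "angular": [0, 0, 0], "grip": 1}, {"travel": [0, 0, 0.0004], "angular": [0, 0, 0], "grip": 1}, {"travel": [0, 0, 0], "angular": [0, 0, 0], "grip": 1}]}}

```text
time_s: 14.15
ee_pos: [0.5428, -0.0335, 0.0875]
ee_rot: [0.955, 0.297, 0.0, -0.0]
wrist_force: [0.5, 0.3, 3.6]
gripper_width: 0.013
```

Call:
{"op": "play_rows", "data": {"motion": [{"travel": [0, 0, 0.0004], "angular": [0, 0, 0], "grip": 1}, {"travel": [0, 0, 0.0004], "angular": [0, 0, 0], "grip": 1}, {"travel": [0, 0, 0.0004], "angular": [0, 0, 0], "grip": 1}, {"travel": [0, 0, 0], "angular": [0, 0, 0], "grip": 1}]}}

```text
time_s: 14.55
ee_pos: [0.5427, -0.0335, 0.0863]
ee_rot: [0.955, 0.297, 0.0, -0.0]
wrist_force: [0.8, -0.5, 3.2]
gripper_width: 0.013
```

```bash
cat > avg.py <<'E'
from h import *
import sys
F=[];P=[]
for i in range(int(sys.argv[1])):
    capture('scene');s=bot.read_state();F.append(s['wrist_force']);P.append(s['ee_pos'])
st(False);print('meanF',np.mean(F,0).round(2),'meanP',np.mean(P,0).round(5))
E
python3 avg.py 8
```

```text
t 14.95 p [ 0.5427 -0.0335  0.0863] tz [ 1.e-04  1.e-04 -1.e+00] yaw 34.54 F [0.41 0.27 4.57] M [ 0.014 -0.178  0.033] w 0.0133
meanF [ 0.46 -0.03  4.5 ] meanP [ 0.54274 -0.03346  0.08637]
```

Call:
{"op": "play_rows", "data": {"motion": [{"travel": [0, 0, 0.0004], "angular": [0, 0, 0], "grip": 1}, {"travel": [0, 0, 0.0004], "angular": [0, 0, 0], "grip": 1}, {"travel": [0, 0, 0.0004], "angular": [0, 0, 0], "grip": 1}, {"travel": [0, 0, 0], "angular": [0, 0, 0], "grip": 1}]}}

```text
time_s: 15.35
ee_pos: [0.5428, -0.0335, 0.0851]
ee_rot: [0.955, 0.297, 0.0, -0.0]
wrist_force: [0.3, 0.4, 5.6]
gripper_width: 0.0133
```

```bash
python3 avg.py 8
```

```text
t 15.75 p [ 0.5427 -0.0335  0.0852] tz [ 1.e-04  1.e-04 -1.e+00] yaw 34.54 F [1.29 0.6  5.23] M [ 0.007 -0.163 -0.008] w 0.0134
meanF [ 0.61 -0.48  5.26] meanP [ 0.54274 -0.03348  0.08516]
```

Call:
{"op": "play_rows", "data": {"motion": [{"travel": [0, 0, 0.0004], "angular": [0, 0, 0], "grip": 1}, {"travel": [0, 0, 0.0004], "angular": [0, 0, 0], "grip": 1}, {"travel": [0, 0, 0], "angular": [0, 0, 0], "grip": 1}]}}

```text
time_s: 16.05
ee_pos: [0.5428, -0.0334, 0.0844]
ee_rot: [0.955, 0.297, 0.0, 0.0]
wrist_force: [0.9, 0.7, 5.7]
gripper_width: 0.0134
```

```bash
python3 avg.py 8
```

```text
t 16.45 p [ 0.5428 -0.0335  0.0844] tz [ 2.e-04  0.e+00 -1.e+00] yaw 34.54 F [0.63 0.54 6.53] M [ 0.034 -0.148  0.056] w 0.0134
meanF [0.79 0.15 5.86] meanP [ 0.54278 -0.03347  0.0844 ]
```

Call:
{"op": "play_rows", "data": {"motion": [{"travel": [0, 0, 0.0003], "angular": [0, 0, 0], "grip": 1}, {"travel": [0, 0, 0], "angular": [0, 0, 0], "grip": 1}]}}

```text
time_s: 16.65
ee_pos: [0.5428, -0.0334, 0.0841]
ee_rot: [0.955, 0.297, 0.0, 0.0]
wrist_force: [0.5, 0.5, 6.2]
gripper_width: 0.0132
```

```bash
python3 avg.py 8
```

```text
t 17.05 p [ 0.5428 -0.0335  0.0841] tz [ 3.e-04  0.e+00 -1.e+00] yaw 34.55 F [ 0.01 -0.47  6.09] M [ 0.026 -0.165  0.021] w 0.0134
meanF [ 0.21 -0.28  6.28] meanP [ 0.5428  -0.03347  0.08413]
```

Call:
{"op": "play_rows", "data": {"motion": [{"travel": [0.00042, 0.00027, 0], "angular": [0, 0, 0], "grip": 1}, {"travel": [0.00042, 0.00027, 0], "angular": [0, 0, 0], "grip": 1}, {"travel": [0.00042, 0.00027, 0], "angular": [0, 0, 0], "grip": 1}, {"travel": [0.00042, 0.00027, 0], "angular": [0, 0, 0], "grip": 1}, {"travel": [0, 0, 0], "angular": [0, 0, 0], "grip": 1}]}}

```text
time_s: 17.55
ee_pos: [0.5442, -0.0335, 0.0839]
ee_rot: [0.955, 0.297, -0.001, -0.0]
wrist_force: [-1.5, -0.5, 8.1]
gripper_width: 0.0131
```

Call:
{"op": "play_rows", "data": {"motion": [{"travel": [0.00042, 0.00027, 0], "angular": [0, 0, 0], "grip": 1}, {"travel": [0.00042, 0.00027, 0], "angular": [0, 0, 0], "grip": 1}, {"travel": [0, 0, 0], "angular": [0, 0, 0], "grip": 1}]}}

```text
time_s: 17.85
ee_pos: [0.5452, -0.0335, 0.0839]
ee_rot: [0.955, 0.297, -0.001, -0.0]
wrist_force: [-2.5, 1.1, 7.6]
gripper_width: 0.0132
```

```bash
python3 avg.py 5
```

```text
t 18.1 p [ 0.5452 -0.0335  0.0839] tz [-1.e-03 -2.e-04 -1.e+00] yaw 34.54 F [-2.08  0.55  7.18] M [-0.049  0.584  0.004] w 0.013
meanF [-2.25  0.06  7.15] meanP [ 0.54518 -0.03348  0.08394]
```

Call:
{"op": "play_rows", "data": {"motion": [{"travel": [0.00042, 0.00027, -0.0002], "angular": [0, 0, 0], "grip": 1}, {"travel": [0.00042, 0.00027, 0], "angular": [0, 0, 0], "grip": 1}, {"travel": [0, 0, 0], "angular": [0, 0, 0], "grip": 1}]}}

```text
time_s: 18.4
ee_pos: [0.5461, -0.0334, 0.084]
ee_rot: [0.955, 0.297, -0.001, -0.0]
wrist_force: [-2.2, 0.8, 6.4]
gripper_width: 0.0133
```

```bash
python3 avg.py 5
```

```text
t 18.65 p [ 0.5461 -0.0335  0.084 ] tz [-1.2e-03 -2.0e-04 -1.0e+00] yaw 34.54 F [-1.45 -0.4   5.89] M [-0.104  0.603 -0.003] w 0.0136
meanF [-1.7  -0.1   5.98] meanP [ 0.54604 -0.03346  0.08403]
```

Call:
{"op": "play_rows", "data": {"motion": [{"travel": [0.00042, 0.00027, 0], "angular": [0, 0, 0], "grip": 1}, {"travel": [0.00042, 0.00027, 0], "angular": [0, 0, 0], "grip": 1}, {"travel": [0, 0, 0], "angular": [0, 0, 0], "grip": 1}]}}

```text
time_s: 18.95
ee_pos: [0.5471, -0.0334, 0.084]
ee_rot: [0.955, 0.297, -0.001, -0.0]
wrist_force: [-2.1, 0.1, 6.4]
gripper_width: 0.0132
```

```bash
python3 avg.py 4
```

```text
t 19.15 p [ 0.5471 -0.0334  0.084 ] tz [-1.2e-03 -1.0e-04 -1.0e+00] yaw 34.54 F [-2.44  0.57  6.5 ] M [-0.025  0.629  0.004] w 0.0131
meanF [-2.06 -0.03  5.96] meanP [ 0.54706 -0.03342  0.08403]
```

Call:
{"op": "play_rows", "data": {"motion": [{"travel": [0.00042, 0.00027, 0], "angular": [0, 0, 0], "grip": 1}, {"travel": [0.00042, 0.00027, 0], "angular": [0, 0, 0], "grip": 1}, {"travel": [0.00042, 0.00027, 0], "angular": [0, 0, 0], "grip": 1}, {"travel": [0.00042, 0.00027, 0], "angular": [0, 0, 0], "grip": 1}, {"travel": [0, 0, 0], "angular": [0, 0, 0], "grip": 1}]}}

```text
time_s: 19.65
ee_pos: [0.5491, -0.0334, 0.084]
ee_rot: [0.955, 0.297, -0.001, -0.0]
wrist_force: [-2.1, 0.3, 6.6]
gripper_width: 0.0132
```

```bash
python3 avg.py 3; python3 look.py 13
```

```text
t 19.8 p [ 0.5491 -0.0334  0.0841] tz [-1.2e-03 -2.0e-04 -1.0e+00] yaw 34.54 F [-2.52 -0.22  6.64] M [-0.068  0.586 -0.013] w 0.0136
meanF [-2.65  0.05  6.52] meanP [ 0.54906 -0.03337  0.08402]
t 19.8 p [ 0.5491 -0.0334  0.0841] tz [-1.2e-03 -2.0e-04 -1.0e+00] yaw 34.54 F [-2.52 -0.22  6.64] M [-0.068  0.586 -0.013] w 0.0136
q [ 0.356  0.453 -0.508  1.985  0.308  0.78   0.272]
tip [ 0.549  -0.0334  0.0349]
tip proj [365.1 244.1]
pin_tip [(array([ 0.5479, -0.0312,  0.034 ]), 0.52), (array([ 0.5423, -0.0349,  0.0465]), 0.42)]
door_hole [(array([ 0.5436, -0.0376,  0.0452]), 0.7)]
crop 325 209
```

View pics/z13.png

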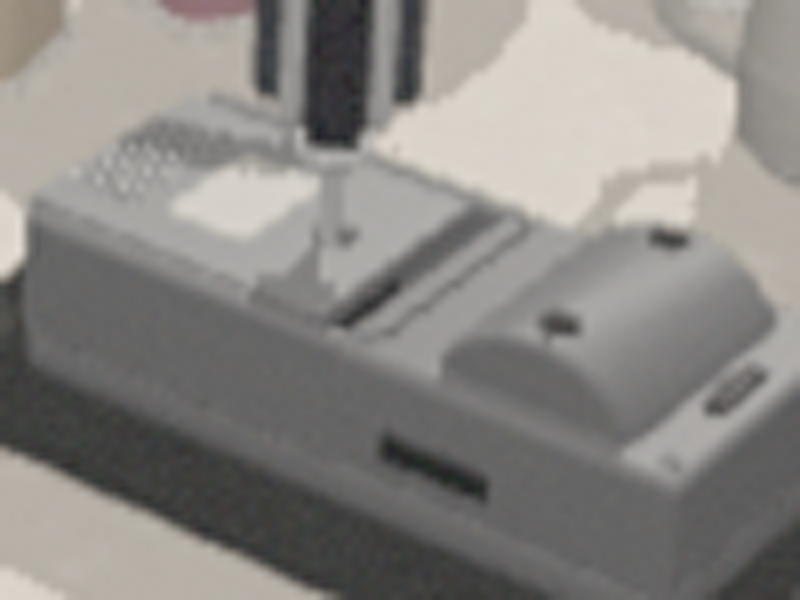

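Call:
{"op": "play_rows", "data": {"motion": [{"travel": [0.00067, 0.00044, 0], "angular": [0, 0, 0], "grip": 1}, {"travel": [0.00067, 0.00044, 0], "angular": [0, 0, 0], "grip": 1}, {"travel": [0.00067, 0.00044, 0], "angular": [0, 0, 0], "grip": 1}, {"travel": [0.00067, 0.00044, 0], "angular": [0, 0, 0], "grip": 1}, {"travel": [0.00067, 0.00044, 0], "angular": [0, 0, 0], "grip": 1}]}}

```text
time_s: 20.45
ee_pos: [0.553, -0.0333, 0.084]
ee_rot: [0.955, 0.297, -0.001, -0.0]
wrist_force: [-3.0, -0.5, 5.8]
gripper_width: 0.0136
```

Call:
{"op": "play_rows", "data": {"motion": [{"travel": [0.00067, 0.00044, 0], "angular": [0, 0, 0], "grip": 1}, {"travel": [0.00067, 0.00044, 0], "angular": [0, 0, 0], "grip": 1}, {"travel": [0.00067, 0.00044, 0], "angular": [0, 0, 0], "grip": 1}, {"travel": [0.00067, 0.00044, 0], "angular": [0, 0, 0], "grip": 1}, {"travel": [0.00067, 0.00044, 0], "angular": [0, 0, 0], "grip": 1}]}}

```text
time_s: 20.95
ee_pos: [0.557, -0.0332, 0.084]
ee_rot: [0.955, 0.297, -0.001, -0.0]
wrist_force: [-2.2, -0.1, 5.6]
gripper_width: 0.0134
```

```bash
python3 avg.py 3
```

```text
t 21.1 p [ 0.5571 -0.0332  0.084 ] tz [-1.2e-03 -1.0e-04 -1.0e+00] yaw 34.54 F [-2.09  0.21  6.36] M [-0.031  0.601  0.046] w 0.0133
meanF [-3.1   0.24  5.99] meanP [ 0.55713 -0.03317  0.08402]
```

Call:
{"op": "play_rows", "data": {"motion": [{"travel": [0.00084, 0.00055, 0], "angular": [0, 0, 0], "grip": 1}, {"travel": [0.00084, 0.00055, 0], "angular": [0, 0, 0], "grip": 1}, {"travel": [0.00084, 0.00055, 0], "angular": [0, 0, 0], "grip": 1}, {"travel": [0.00084, 0.00055, 0], "angular": [0, 0, 0], "grip": 1}, {"travel": [0.00084, 0.00055, 0], "angular": [0, 0, 0], "grip": 1}, {"travel": [0.00084, 0.00055, 0], "angular": [0, 0, 0], "grip": 1}]}}

```text
time_s: 21.7
ee_pos: [0.5631, -0.033, 0.084]
ee_rot: [0.955, 0.297, -0.001, -0.0]
wrist_force: [-2.3, -0.1, 6.1]
gripper_width: 0.0136
```

Call:
{"op": "play_rows", "data": {"motion": [{"travel": [0.00084, 0.00055, -0.0005], "angular": [0, 0, 0], "grip": 1}, {"travel": [0.00084, 0.00055, -0.0005], "angular": [0, 0, 0], "grip": 1}, {"travel": [0.00084, 0.00055, -0.0005], "angular": [0, 0, 0], "grip": 1}, {"travel": [0.00084, 0.00055, -0.0005], "angular": [0, 0, 0], "grip": 1}, {"travel": [0.00084, 0.00055, 0], "angular": [0, 0, 0], "grip": 1}, {"travel": [0, 0, 0], "angular": [0, 0, 0], "grip": 1}]}}

```text
time_s: 22.3
ee_pos: [0.5685, -0.0329, 0.0861]
ee_rot: [0.955, 0.297, -0.0, -0.0]
wrist_force: [-3.0, -0.6, 4.7]
gripper_width: 0.0133
```

```bash
python3 avg.py 3
```

```text
t 22.45 p [ 0.5685 -0.0329  0.0861] tz [-4.e-04  0.e+00 -1.e+00] yaw 34.54 F [-2.47 -0.35  4.3 ] M [-0.055  0.648 -0.028] w 0.0135
meanF [-2.38 -0.27  4.18] meanP [ 0.56851 -0.03285  0.08611]
```

Call:
{"op": "play_rows", "data": {"motion": [{"travel": [0.0005, 0.00033, -0.0005], "angular": [0, 0, 0], "grip": 1}, {"travel": [0.0005, 0.00033, -0.0005], "angular": [0, 0, 0], "grip": 1}, {"travel": [0.0005, 0.00033, 0], "angular": [0, 0, 0], "grip": 1}, {"travel": [0.0005, 0.00033, 0], "angular": [0, 0, 0], "grip": 1}, {"travel": [0, 0, 0], "angular": [0, 0, 0], "grip": 1}]}}

```text
time_s: 22.95
ee_pos: [0.5712, -0.0328, 0.0872]
ee_rot: [0.955, 0.297, 0.0, -0.0]
wrist_force: [-2.1, -0.4, 4.1]
gripper_width: 0.0132
```

Call:
{"op": "play_rows", "data": {"motion": [{"travel": [0.00042, 0.00027, 0], "angular": [0, 0, 0], "grip": 1}, {"travel": [0.00042, 0.00027, 0], "angular": [0, 0, 0], "grip": 1}, {"travel": [0, 0, 0], "angular": [0, 0, 0], "grip": 1}]}}

```text
time_s: 23.25
ee_pos: [0.5722, -0.0327, 0.0873]
ee_rot: [0.955, 0.297, 0.0, -0.0]
wrist_force: [-2.3, -0.5, 3.5]
gripper_width: 0.0132
```

```bash
python3 avg.py 2
```

```text
t 23.35 p [ 0.5722 -0.0327  0.0873] tz [ 1.e-04  1.e-04 -1.e+00] yaw 34.55 F [-2.21 -0.15  3.73] M [-0.052  0.685 -0.006] w 0.0135
meanF [-2.36 -0.33  3.08] meanP [ 0.57217 -0.03274  0.08725]
```

Call:
{"op": "play_rows", "data": {"motion": [{"travel": [0.00033, 0.00022, 0], "angular": [0, 0, 0], "grip": 1}, {"travel": [0.00033, 0.00022, 0], "angular": [0, 0, 0], "grip": 1}, {"travel": [0, 0, 0], "angular": [0, 0, 0], "grip": 1}]}}

```text
time_s: 23.65
ee_pos: [0.573, -0.0327, 0.0872]
ee_rot: [0.955, 0.297, 0.0, -0.0]
wrist_force: [-2.2, -0.2, 2.8]
gripper_width: 0.0134
```

Call:
{"op": "play_rows", "data": {"motion": [{"travel": [0.00033, 0.00022, 0], "angular": [0, 0, 0], "grip": 1}, {"travel": [0, 0, 0], "angular": [0, 0, 0], "grip": 1}]}}

```text
time_s: 23.85
ee_pos: [0.5733, -0.0327, 0.0872]
ee_rot: [0.955, 0.297, 0.0, -0.0]
wrist_force: [-2.8, -0.1, 4.4]
gripper_width: 0.0133
```

Call:
{"op": "play_rows", "data": {"motion": [{"travel": [0.00033, 0.00022, 0], "angular": [0, 0, 0], "grip": 1}, {"travel": [0, 0, 0], "angular": [0, 0, 0], "grip": 1}]}}

```text
time_s: 24.05
ee_pos: [0.5738, -0.0327, 0.0873]
ee_rot: [0.955, 0.297, 0.0, -0.0]
wrist_force: [-1.5, 0.3, 3.8]
gripper_width: 0.0135
```

Call:
{"op": "play_rows", "data": {"motion": [{"travel": [0.00033, 0.00022, 0], "angular": [0, 0, 0], "grip": 1}, {"travel": [0, 0, 0], "angular": [0, 0, 0], "grip": 1}]}}

```text
time_s: 24.25
ee_pos: [0.5742, -0.0327, 0.0873]
ee_rot: [0.955, 0.297, 0.0, -0.0]
wrist_force: [-1.5, 0.5, 3.9]
gripper_width: 0.0131
```

Call:
{"op": "play_rows", "data": {"motion": [{"travel": [0.00033, 0.00022, 0], "angular": [0, 0, 0], "grip": 1}, {"travel": [0, 0, 0], "angular": [0, 0, 0], "grip": 1}]}}

```text
time_s: 24.45
ee_pos: [0.5746, -0.0327, 0.0873]
ee_rot: [0.955, 0.297, 0.0, -0.0]
wrist_force: [-2.0, -0.0, 4.1]
gripper_width: 0.0128
```

Call:
{"op": "play_rows", "data": {"motion": [{"travel": [0.00033, 0.00022, 0], "angular": [0, 0, 0], "grip": 1}, {"travel": [0, 0, 0], "angular": [0, 0, 0], "grip": 1}]}}

```text
time_s: 24.65
ee_pos: [0.5748, -0.0327, 0.0872]
ee_rot: [0.955, 0.297, -0.0, -0.0]
wrist_force: [-3.4, 0.1, 3.6]
gripper_width: 0.0129
```

Call:
{"op": "play_rows", "data": {"motion": [{"travel": [0.0002, 0.00013, 0], "angular": [0, 0, 0], "grip": 1}, {"travel": [0, 0, 0], "angular": [0, 0, 0], "grip": 1}]}}

```text
time_s: 24.85
ee_pos: [0.5749, -0.0327, 0.0872]
ee_rot: [0.955, 0.297, -0.0, -0.0]
wrist_force: [-4.4, -0.2, 5.8]
gripper_width: 0.0134
```

```bash
python3 avg.py 3
```

```text
t 25.0 p [ 0.575  -0.0327  0.0872] tz [-3.e-04  0.e+00 -1.e+00] yaw 34.55 F [-4.59 -1.46  4.72] M [-0.086  1.247  0.041] w 0.0133
meanF [-4.89 -0.74  4.54] meanP [ 0.57496 -0.03271  0.08719]
```

Call:
{"op": "play_rows", "data": {"motion": [{"travel": [-0.0004, -0.00027, -0.001], "angular": [0, 0, 0], "grip": 1}, {"travel": [-0.0004, -0.00027, -0.002], "angular": [0, 0, 0], "grip": 1}, {"travel": [-0.0006, -0.0004, -0.002], "angular": [0, 0, 0], "grip": 1}, {"travel": [-0.0006, -0.0004, 0], "angular": [0, 0, 0], "grip": 1}, {"travel": [0, 0, -0.003], "angular": [0, 0, 0], "grip": 1}, {"travel": [0, 0, -0.005], "angular": [0, 0, 0], "grip": 1}, {"travel": [0, 0, 0], "angular": [0, 0, 0], "grip": 1}]}}

```text
time_s: 25.7
ee_pos: [0.5732, -0.0327, 0.1011]
ee_rot: [0.955, 0.297, 0.001, 0.0]
wrist_force: [-0.0, -0.1, -0.7]
gripper_width: 0.0134
```

```bash
python3 avg.py 3;python3 look.py 14
```

```text
t 25.85 p [ 0.5728 -0.0328  0.1003] tz [ 2.e-04  0.e+00 -1.e+00] yaw 34.54 F [ 0.36 -0.28  0.01] M [ 0.028 -0.013 -0.022] w 0.0134
meanF [ 0.12 -0.08 -0.23] meanP [ 0.57291 -0.03276  0.10049]
t 25.85 p [ 0.5728 -0.0328  0.1003] tz [ 2.e-04  0.e+00 -1.e+00] yaw 34.54 F [ 0.36 -0.28  0.01] M [ 0.028 -0.013 -0.022] w 0.0134
q [ 0.352  0.462 -0.51   1.923  0.299  0.831  0.285]
tip [ 0.5728 -0.0328  0.0511]
tip proj [355.5 233. ]
pin_tip [(array([ 0.5721, -0.0278,  0.0523]), 0.83)]
door_hole [(array([ 0.5696, -0.0351,  0.0498]), 0.56)]
crop 315 198
```

View pics/z14.png

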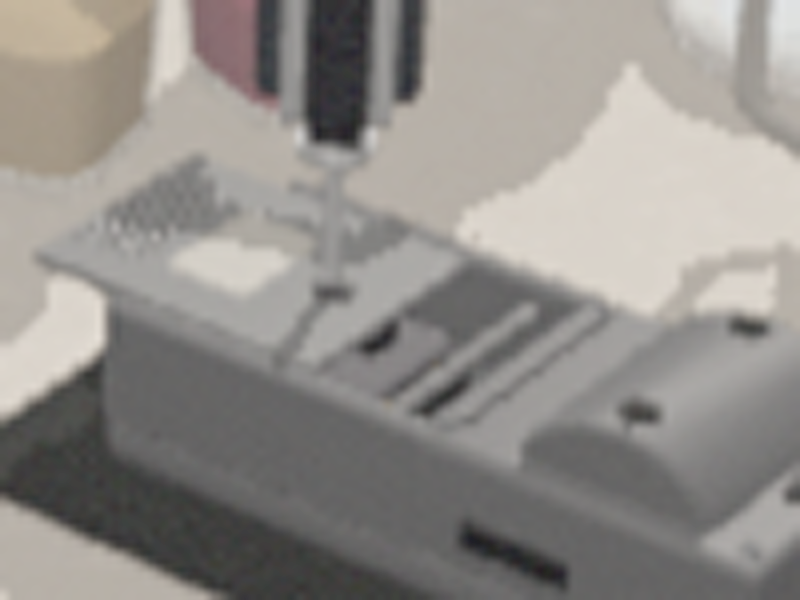

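Call:
{"op": "play_rows", "data": {"motion": [{"travel": [0, 0, -0.02], "angular": [0, 0, 0], "grip": 1}, {"travel": [0, 0, -0.03], "angular": [0, 0, 0], "grip": 1}, {"travel": [0, 0, -0.01], "angular": [0, 0, 0], "grip": 1}, {"travel": [0, 0, 0], "angular": [0, 0, 0], "grip": 1}]}}

```text
time_s: 26.4
ee_pos: [0.5735, -0.0328, 0.1615]
ee_rot: [0.955, 0.297, 0.001, 0.001]
wrist_force: [-0.7, -1.0, -0.9]
gripper_width: 0.0131
```

```bash
python3 -c "
from h import *
s,R=st();print(tool(np.array([.5116,.3184,.16])-s['ee_pos'],R))
a=unproj('scene',(369,239),.05);b=unproj('scene',(356.3,234.06),.05);print(np.linalg.norm(a-b))"
```

```text
t 26.4 p [ 0.5735 -0.0328  0.1615] tz [ 2.5e-03 -3.0e-04 -1.0e+00] yaw 34.53 F [-0.74 -1.01 -0.89] M [ 0.008  0.029 -0.054] w 0.0131
q [ 0.381  0.385 -0.539  1.877  0.242  0.941  0.333]
[ 0.1481 -0.3244  0.0013]
0.02983383673756583
```

Call:
{"op": "play_rows", "data": {"motion": [{"travel": [0.0185, -0.0405, 0], "angular": [0, 0, 0], "grip": 1}, {"travel": [0.0185, -0.0405, 0], "angular": [0, 0, 0], "grip": 1}, {"travel": [0.0185, -0.0405, 0], "angular": [0, 0, 0], "grip": 1}, {"travel": [0.0185, -0.0405, 0], "angular": [0, 0, 0], "grip": 1}, {"travel": [0.0185, -0.0405, 0], "angular": [0, 0, 0], "grip": 1}, {"travel": [0.0185, -0.0405, 0], "angular": [0, 0, 0], "grip": 1}, {"travel": [0.0185, -0.0405, 0], "angular": [0, 0, 0], "grip": 1}, {"travel": [0.0185, -0.0405, 0], "angular": [0, 0, 0], "grip": 1}]}}

```text
time_s: 27.2
ee_pos: [0.5099, 0.3193, 0.1589]
ee_rot: [0.955, 0.297, -0.001, 0.0]
wrist_force: [0.6, 0.3, -0.6]
gripper_width: 0.0132
```

Call:
{"op": "play_rows", "data": {"motion": [{"travel": [0, 0, 0], "angular": [0, 0, 0], "grip": 1}, {"travel": [0, 0, 0], "angular": [0, 0, 0], "grip": 1}, {"travel": [0, 0, 0], "angular": [0, 0, 0], "grip": 1}]}}

```text
time_s: 27.5
ee_pos: [0.5109, 0.3169, 0.1592]
ee_rot: [0.955, 0.297, -0.001, 0.0]
wrist_force: [-0.1, -0.7, 0.5]
gripper_width: 0.0131
```

```bash
python3 -c "
from h import *
s,R=st();print(tool(np.array([.5116,.3184,.112])-s['ee_pos'],R))"
```

```text
t 27.5 p [0.5109 0.3169 0.1592] tz [-0.0011 -0.0012 -1.    ] yaw 34.5 F [-0.05 -0.68  0.51] M [-0.028  0.012  0.019] w 0.0131
q [-0.175  0.45  -0.626  1.812  0.312  0.981 -0.328]
[ 0.0015 -0.0009  0.0472]
```

Call:
{"op": "play_rows", "data": {"motion": [{"travel": [0.0015, -0.0009, 0.02], "angular": [0, 0, 0], "grip": 1}, {"travel": [0, 0, 0.02], "angular": [0, 0, 0], "grip": 1}, {"travel": [0, 0, 0.015], "angular": [0, 0, 0], "grip": 1}, {"travel": [0, 0, 0], "angular": [0, 0, 0], "grip": 1}, {"travel": [0, 0, 0], "angular": [0, 0, 0], "grip": 1}]}}

```text
time_s: 28.0
ee_pos: [0.5118, 0.3192, 0.1054]
ee_rot: [0.955, 0.297, -0.0, 0.0]
wrist_force: [-0.8, -0.1, 0.4]
gripper_width: 0.013
```

```bash
python3 look.py 15; python3 -c "
from h import *
s,R=st();print(tool(np.array([.5116,.3184,.099])-s['ee_pos'],R))"
```

```text
t 28.0 p [0.5118 0.3192 0.1054] tz [-3.e-04 -1.e-04 -1.e+00] yaw 34.51 F [-0.76 -0.15  0.38] M [ 0.019 -0.03  -0.034] w 0.013
q [-0.203  0.516 -0.598  1.848  0.366  0.889 -0.373]
tip [0.5118 0.3192 0.0562]
tip proj [241.8 337.7]
pin_tip [(array([0.5107, 0.3214, 0.0558]), 0.54)]
door_hole []
crop 202 303
t 28.15 p [0.5121 0.3198 0.1062] tz [ 1.2e-03  7.0e-04 -1.0e+00] yaw 34.53 F [-0.06 -0.34 -0.26] M [ 0.074 -0.015  0.033] w 0.0131
q [-0.204  0.515 -0.599  1.848  0.366  0.888 -0.374]
[-0.0013  0.0009  0.0072]
```

View pics/z15.png

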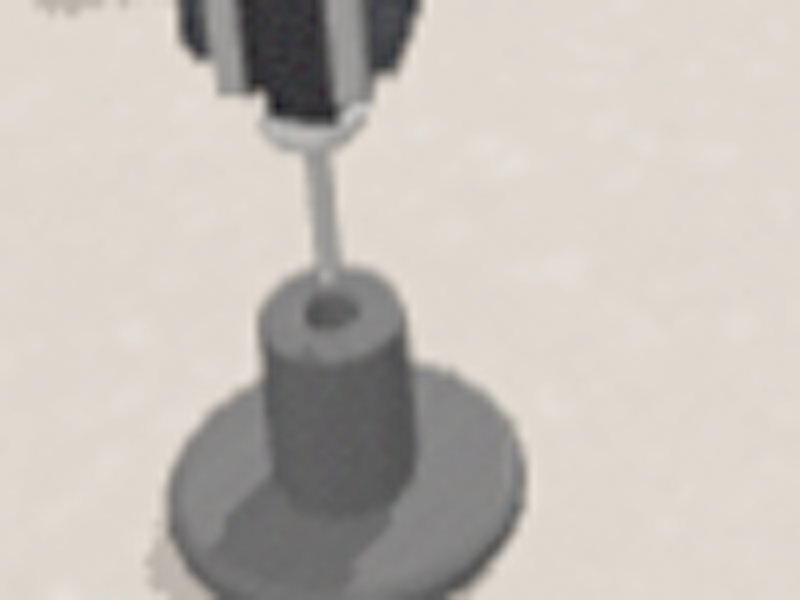

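Call:
{"op": "play_rows", "data": {"motion": [{"travel": [0, 0, 0.003], "angular": [0, 0, 0], "grip": 1}, {"travel": [0, 0, 0.002], "angular": [0, 0, 0], "grip": 1}, {"travel": [0, 0, 0], "angular": [0, 0, 0], "grip": 1}, {"travel": [0, 0, 0], "angular": [0, 0, 0], "grip": 1}]}}

```text
time_s: 28.55
ee_pos: [0.5116, 0.3197, 0.1003]
ee_rot: [0.955, 0.297, -0.0, -0.0]
wrist_force: [-0.4, -0.5, -0.6]
gripper_width: 0.0132
```

```bash
python3 look.py 16; python3 -c "
from h import *
s,R=st();print(tool(np.array([.5116,.3184,.0982])-s['ee_pos'],R));t=s['ee_pos']+R[:,2]*.0492;print(proj('scene',t),proj('scene',[t[0],t[1],.048]))"
```

```text
t 28.55 p [0.5116 0.3197 0.1003] tz [-1.e-04  0.e+00 -1.e+00] yaw 34.55 F [-0.37 -0.52 -0.57] M [-0.018  0.004 -0.037] w 0.0132
q [-0.207  0.523 -0.595  1.852  0.372  0.88  -0.378]
tip [0.5116 0.3197 0.0511]
tip proj [242.  340.6]
pin_tip []
door_hole [(array([ 0.5677, -0.036 ,  0.0484]), 0.87)]
crop 202 306
t 28.7 p [0.5116 0.3197 0.1003] tz [ 1.e-04  1.e-04 -1.e+00] yaw 34.55 F [ 0.33  0.36 -1.01] M [ 0.035 -0.006  0.022] w 0.0132
q [-0.207  0.523 -0.595  1.852  0.372  0.88  -0.378]
[-0.0008  0.0011  0.0021]
[241.92367943 340.51662794] [242.0833193  342.13553439]
```

View pics/z16.png

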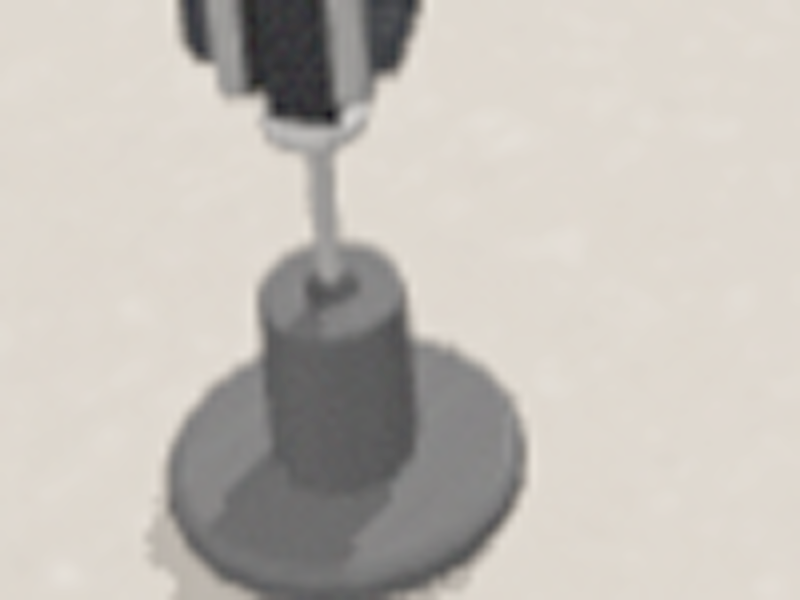

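Call:
{"op": "play_rows", "data": {"motion": [{"travel": [-0.0008, 0.0011, 0], "angular": [0, 0, 0], "grip": 1}, {"travel": [0, 0, 0.001], "angular": [0, 0, 0], "grip": 1}, {"travel": [0, 0, 0.001], "angular": [0, 0, 0], "grip": 1}, {"travel": [0, 0, 0.001], "angular": [0, 0, 0], "grip": 1}, {"travel": [0, 0, 0.0005], "angular": [0, 0, 0], "grip": 1}, {"travel": [0, 0, 0], "angular": [0, 0, 0], "grip": 1}]}}

```text
time_s: 29.3
ee_pos: [0.5115, 0.3183, 0.0966]
ee_rot: [0.955, 0.297, -0.0, 0.0]
wrist_force: [0.1, -0.1, -0.7]
gripper_width: 0.013
```

Call:
{"op": "play_rows", "data": {"motion": [{"travel": [0, 0, 0.001], "angular": [0, 0, 0], "grip": 1}, {"travel": [0, 0, 0.001], "angular": [0, 0, 0], "grip": 1}, {"travel": [0, 0, 0], "angular": [0, 0, 0], "grip": 1}]}}

```text
time_s: 29.6
ee_pos: [0.5115, 0.3183, 0.0946]
ee_rot: [0.955, 0.297, -0.0, -0.0]
wrist_force: [-0.9, -0.5, -0.7]
gripper_width: 0.0132
```

```bash
python3 avg.py 3
```

```text
t 29.75 p [0.5116 0.3183 0.0948] tz [-0.e+00  1.e-04 -1.e+00] yaw 34.54 F [ 0.21 -0.01 -0.39] M [-0.007  0.045  0.005] w 0.0135
meanF [-0.16 -0.1  -0.71] meanP [0.51155 0.31829 0.0947 ]
```

Tip is about 2.5 mm inside the tube without any contact. Lowering on.

Call:
{"op": "play_rows", "data": {"motion": [{"travel": [0, 0, 0.003], "angular": [0, 0, 0], "grip": 1}, {"travel": [0, 0, 0.003], "angular": [0, 0, 0], "grip": 1}, {"travel": [0, 0, 0.003], "angular": [0, 0, 0], "grip": 1}, {"travel": [0, 0, 0], "angular": [0, 0, 0], "grip": 1}]}}

```text
time_s: 30.15
ee_pos: [0.5114, 0.3181, 0.0852]
ee_rot: [0.955, 0.297, -0.0, 0.0]
wrist_force: [-0.8, -0.3, -1.1]
gripper_width: 0.0129
```

Call:
{"op": "play_rows", "data": {"motion": [{"travel": [0, 0, 0.004], "angular": [0, 0, 0], "grip": 1}, {"travel": [0, 0, 0.004], "angular": [0, 0, 0], "grip": 1}, {"travel": [0, 0, 0.004], "angular": [0, 0, 0], "grip": 1}, {"travel": [0, 0, 0.004], "angular": [0, 0, 0], "grip": 1}, {"travel": [0, 0, 0.003], "angular": [0, 0, 0], "grip": 1}, {"travel": [0, 0, 0.002], "angular": [0, 0, 0], "grip": 1}, {"travel": [0, 0, 0.0015], "angular": [0, 0, 0], "grip": 1}, {"travel": [0, 0, 0], "angular": [0, 0, 0], "grip": 1}]}}

```text
time_s: 30.95
ee_pos: [0.5115, 0.3183, 0.0631]
ee_rot: [0.955, 0.297, -0.0, -0.0]
wrist_force: [0.1, -0.1, -0.6]
gripper_width: 0.013
```

```bash
python3 avg.py 3
```

```text
t 31.1 p [0.5117 0.3183 0.0634] tz [ 2.e-04  1.e-04 -1.e+00] yaw 34.55 F [ 0.49  1.48 -0.5 ] M [-0.038 -0.034 -0.007] w 0.0133
meanF [ 0.28  0.74 -0.74] meanP [0.51162 0.31832 0.06332]
```

Lower the rest slowly until the collar touches (expected near TCP z 0.061).

Call:
{"op": "play_rows", "data": {"motion": [{"travel": [0, 0, 0.0008], "angular": [0, 0, 0], "grip": 1}, {"travel": [0, 0, 0.0008], "angular": [0, 0, 0], "grip": 1}, {"travel": [0, 0, 0], "angular": [0, 0, 0], "grip": 1}]}}

```text
time_s: 31.4
ee_pos: [0.5116, 0.3183, 0.0616]
ee_rot: [0.955, 0.297, -0.0, -0.0]
wrist_force: [0.2, 0.1, -0.4]
gripper_width: 0.0131
```

Call:
{"op": "play_rows", "data": {"motion": [{"travel": [0, 0, 0.0005], "angular": [0, 0, 0], "grip": 1}, {"travel": [0, 0, 0], "angular": [0, 0, 0], "grip": 1}]}}

```text
time_s: 31.6
ee_pos: [0.5116, 0.3183, 0.0611]
ee_rot: [0.955, 0.297, -0.0, -0.0]
wrist_force: [-0.1, 0.5, -0.7]
gripper_width: 0.0131
```

```bash
python3 avg.py 3
```

```text
t 31.75 p [0.5116 0.3183 0.0612] tz [ 0.e+00  1.e-04 -1.e+00] yaw 34.55 F [-0.15  0.56 -0.77] M [-0.04   0.002 -0.016] w 0.0134
meanF [ 0.02  0.28 -0.64] meanP [0.51158 0.31832 0.06115]
```

Call:
{"op": "play_rows", "data": {"motion": [{"travel": [0, 0, 0.0004], "angular": [0, 0, 0], "grip": 1}, {"travel": [0, 0, 0], "angular": [0, 0, 0], "grip": 1}]}}

```text
time_s: 31.95
ee_pos: [0.5116, 0.3184, 0.0608]
ee_rot: [0.955, 0.297, 0.0, -0.0]
wrist_force: [-1.0, 0.1, -0.8]
gripper_width: 0.013
```

Call:
{"op": "play_rows", "data": {"motion": [{"travel": [0, 0, 0.0004], "angular": [0, 0, 0], "grip": 1}, {"travel": [0, 0, 0], "angular": [0, 0, 0], "grip": 1}]}}

```text
time_s: 32.15
ee_pos: [0.5117, 0.3183, 0.0607]
ee_rot: [0.955, 0.297, 0.0, 0.0]
wrist_force: [-2.0, -1.8, 5.7]
gripper_width: 0.0135
```

```bash
python3 avg.py 3
```

```text
t 32.3 p [0.5117 0.3183 0.0607] tz [ 3.e-04 -0.e+00 -1.e+00] yaw 34.54 F [-1.67 -1.35  5.58] M [-0.333  0.429  0.043] w 0.0133
meanF [-1.29 -1.37  5.93] meanP [0.51164 0.31833 0.06068]
```

Call:
{"op": "play_rows", "data": {"motion": [{"travel": [0, 0, -0.0003], "angular": [0, 0, 0], "grip": 1}, {"travel": [0, 0, 0], "angular": [0, 0, 0], "grip": 1}, {"travel": [0, 0, 0], "angular": [0, 0, 0], "grip": 0.75}, {"travel": [0, 0, 0], "angular": [0, 0, 0], "grip": 0.6}, {"travel": [0, 0, 0], "angular": [0, 0, 0], "grip": 0.3}, {"travel": [0, 0, 0], "angular": [0, 0, 0], "grip": 0}, {"travel": [0, 0, 0], "angular": [0, 0, 0], "grip": 0}, {"travel": [0, 0, 0], "angular": [0, 0, 0], "grip": 0}], "squeeze": 20}}

```text
time_s: 33.1
ee_pos: [0.5116, 0.3183, 0.0607]
ee_rot: [0.955, 0.297, 0.0, -0.0]
wrist_force: [0.2, 0.1, 0.1]
gripper_width: 0.0855
```

Call:
{"op": "play_rows", "data": {"motion": [{"travel": [0, 0, 0], "angular": [0, 0, 0], "grip": 0}, {"travel": [0, 0, 0], "angular": [0, 0, 0], "grip": 0}, {"travel": [0, 0, 0], "angular": [0, 0, 0], "grip": 0}]}}

```text
time_s: 33.4
ee_pos: [0.5116, 0.3183, 0.0607]
ee_rot: [0.955, 0.297, 0.0, -0.0]
wrist_force: [-0.5, 0.5, 1.0]
gripper_width: 0.0851
```

```bash
python3 -c "
from h import *;s,R=st()
a=save('scene','s17')
A=cv2.resize(a[240:390,170:310],None,fx=4,fy=4,interpolation=cv2.INTER_CUBIC)
cv2.imwrite('pics/z17.png',A[:,:,::-1])"
```

```text
t 33.4 p [0.5116 0.3183 0.0607] tz [ 0.e+00  1.e-04 -1.e+00] yaw 34.54 F [-0.52  0.5   1.02] M [-0.059  0.061  0.019] w 0.0851
q [-0.227  0.572 -0.568  1.876  0.413  0.812 -0.41 ]
```

View pics/z17.png

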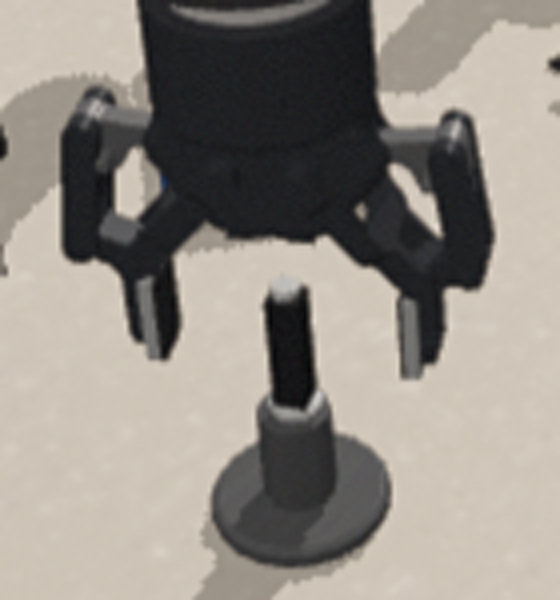

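Pin hangs upright with its collar on the rim. Retreating straight up, then clear of the views.

Call:
{"op": "play_rows", "data": {"motion": [{"travel": [0, 0, -0.02], "angular": [0, 0, 0], "grip": 0}, {"travel": [0, 0, -0.03], "angular": [0, 0, 0], "grip": 0}, {"travel": [0, 0, -0.04], "angular": [0, 0, 0], "grip": 0}, {"travel": [0, 0, -0.04], "angular": [0, 0, 0], "grip": 0}, {"travel": [0, 0, -0.03], "angular": [0, 0, 0], "grip": 0}, {"travel": [0, 0.04, 0], "angular": [0, 0, 0], "grip": 0}, {"travel": [0, 0.04, 0], "angular": [0, 0, 0], "grip": 0}, {"travel": [0, 0.04, 0], "angular": [0, 0, 0], "grip": 0}]}}

```text
time_s: 34.25
ee_pos: [0.5803, 0.2183, 0.2211]
ee_rot: [0.955, 0.297, 0.0, 0.0]
wrist_force: [0.3, -0.8, -0.9]
gripper_width: 0.0854
```

Call:
{"op": "play_rows", "data": {"motion": [{"travel": [0, 0, 0], "angular": [0, 0, 0], "grip": 0}, {"travel": [0, 0, 0], "angular": [0, 0, 0], "grip": 0}, {"travel": [0, 0, 0], "angular": [0, 0, 0], "grip": 0}]}}

```text
time_s: 34.55
ee_pos: [0.5791, 0.2204, 0.2207]
ee_rot: [0.955, 0.297, -0.0, -0.0]
wrist_force: [-0.2, 0.2, -0.7]
gripper_width: 0.0853
```

```bash
python3 -c "
from h import *;s,R=st()
a=save('scene','s18');b=save('top','t18')
print([(np.round(r['xyz'],4),r['conf']) for t in ['door_hole','pin_handle'] for r in models.place_of('scene',t)[:1]])
A=cv2.resize(a[200:385,210:450],None,fx=3.2,fy=3.2,interpolation=cv2.INTER_CUBIC)
cv2.imwrite('pics/z18.png',A[:,:,::-1])"
```

```text
t 34.55 p [0.5791 0.2204 0.2207] tz [-2.e-04  5.e-04 -1.e+00] yaw 34.61 F [-0.19  0.24 -0.73] M [ 0.038 -0.018 -0.026] w 0.0853
q [ 0.005  0.409 -0.612  1.715  0.259  1.099 -0.083]
[(array([ 0.5693, -0.0355,  0.0508]), 0.71), (array([0.511 , 0.3199, 0.076 ]), 0.95)]
```

View pics/z18.png

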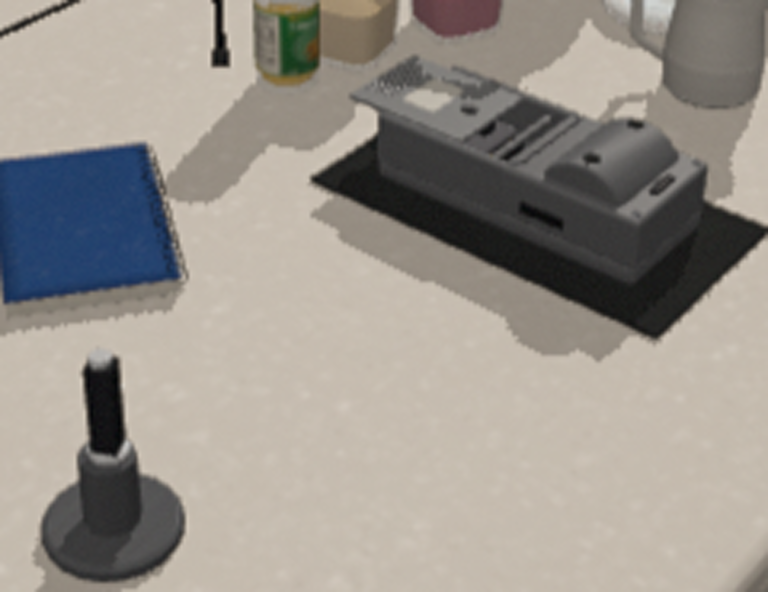

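View pics/t18.png

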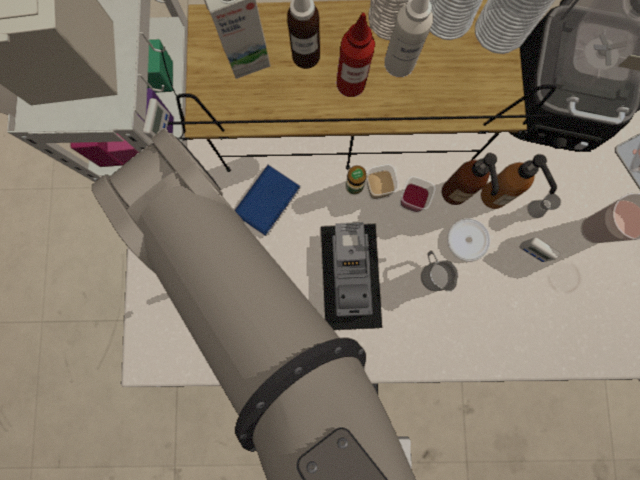

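```bash
python3 - <<'E'
from h import *
a=cv2.imread('pics/scene0.png');b=cv2.imread('pics/s18.png');t0=cv2.imread('pics/top0.png');t1=cv2.imread('pics/t18.png')
z=lambda i,x,y:cv2.resize(i[y:y+36,x:x+48],None,fx=8,fy=8,interpolation=cv2.INTER_CUBIC)
o=np.vstack([np.hstack([z(a,345,220),z(b,332,215)]),np.hstack([z(t0,328,245),z(t1,328,230)])])
cv2.imwrite('pics/z19.png',o)
# template shift of door patch (label+hole)
def shift(c,i,j,u,w=11):
    x,y=u;T=i[y-w:y+w+1,x-w:x+w+1];S=j[y-40:y+41,x-40:x+41]
    r=cv2.matchTemplate(S,T,cv2.TM_CCOEFF_NORMED);_,m,_,l=cv2.minMaxLoc(r);
    d=(l[0]+w-40,l[1]+w-40);A=unproj(c,u,.05);B=unproj(c,(x+d[0],y+d[1]),.05);print(c,d,m,np.linalg.norm(A-B))
shift('scene',a,b,(360,236));shift('top',t0,t1,(350,258))
E
```

```text
scene (-13, -4) 0.7904605269432068 0.02896346223155606
top (-1, -13) 0.8317267298698425 0.030234008347470722
```

View pics/z19.png

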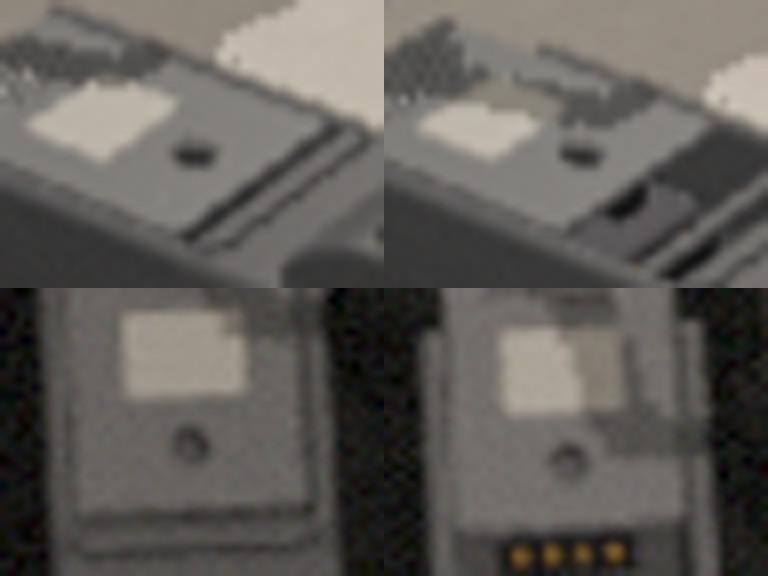

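```bash
python3 -c "
from h import *
print(bot.job_done());st(False)"
```

```text
the job is handed in; nothing more can be done
None
the job is handed in; nothing more can be done
```

The battery door is open to its end stop, the pin is back in its stand, and the job was handed in at about 34.6 s of the 72 s allowed.

- **Lock:** I took the pin from the stand and eased it into the hole. The pad was about 10 mm below the face, and I pressed it about 4.6 mm, at about 6.5 to 7 N. Early in the push the vertical force rose briefly to about 7.5–8 N, so I lifted the pin by 0.2 mm.
- **Door:** I kept the pad held down well past 9 mm of door travel. The push force stayed at about 2.3–3 N, then rose to about 5 N as the movement stalled at the end stop. Pressing and pushing together peaked at about 10.5 N in my readings, against the 15 N limit.
- **Pin:** I lowered it until the collar met the rim at the same height as when I took it, then let go. The last picture shows it hanging upright.

**Last checks:**
- The hole shifted 28.9–30.2 mm in the scene and top pictures, with about 1 mm of measurement scatter. The force rise at the stop agrees with a full 30 mm.
- The network put the open door's hole a little short of that, at about 28.7 mm. I trusted the pictures and the force rise instead.
- The jug, order pad and tub look unmoved, and the arm stands clear of everything.
- The two cameras disagreed by 2–3 mm at the start. I settled that by comparing the pin tip with the hole in the same picture.

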